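# Get the flat tin out from behind the jars

## Robot

A 6-joint arm with a two-finger parallel gripper is mounted at the origin on a cart in front of the work surface, level with it; the furniture and walls round the work are solid. World frame = base frame: x ahead of the robot, y to its left, z up, the work surface at z = 0. Lengths are in m, angles in rad, forces in N, time in s.
With the tool pointing down it reaches from about 0.25 to 0.775 m from the base axis. Payload 4 kg.
Tool frame: the origin (TCP) lies at the very end of the fingers, on their centre line; the grasp point (between the pads) lies 19 mm behind it (robot.tcp_to_grasp is the distance from the TCP to the grasp point, in m); z points along the fingers, y is the line along which they close (so a half turn about z gives the same grasp; the last joint's range is limited). The gripper opens to 94 mm and grips with 3 to 60 N. Pads are 16 mm wide; open, the fingers measure 119 mm over their backs; the gripper's body (75 mm by 177 mm) begins 78 mm behind the grasp point.
Start: joints at [1.155, 0.087, 1.371, -0, 1.684, -0.103], TCP at [0.169, 0.523, 0.206] pointing down, gripper open.
Joint ranges: [-3.1, 3.1], [-0.76, 2.03], [0.27, 2.55], [-1.08, 4.22], [0.17, 2.65], [-2.57, 2.57]. Speed limits (rad/s): [2.79, 2.79, 3.14, 3.14, 3.14, 3.14].

## Interface

Orientations are given as [roll, pitch, yaw] about the fixed x, y, z axes, in that order (R = Rz(yaw) Ry(pitch) Rx(roll)).
In Python, from bench import robot, probe_bus, snapshot gives the robot as it stands (robot), with the cameras as plain functions and the readings (probe_bus).
- The arm moves only by the shell command python3 nudge.py, which reads ROWS from standard input. ROWS is a JSON object with one list for each field, all of the same length, 1 to 20, a row being the entries at one place: jaw (the finger opening in m), tx, ty, tz (the shift in a scale on which 1.0 is 0.5 m), yaw (a turn about the tool's z in shares of 180 degrees (1.0 is 180 degrees)); each row shifts and turns the commanded pose from where the row before left it, along the tool's axes as they then stand; what a row does not reach is not made up. A row lasts 1/12 s, in which the tool goes at most 0.0417 m and 0.125 rad, less where a joint would pass 70% of its speed; a pose out of reach is approached as far as the arm can. The fingers move at their own pace and stop on an object; the grip force is fixed at half the most. Time passes only in rows, so rows that do not move let the fingers close. It prints the time, the measured TCP pose, the force, the opening and the grip force at its end. Shift and turn numbers lie between -1 and 1, and a call with a number outside is refused. Input that does not fit is refused with a message, and nothing moves.
- probe_bus.get_obs(): the state, without advancing time (a new reading comes with each control period).
- snapshot(name): name is "scene" or "top" or "wrist"; returns a dict with "color" (384x512x3 uint8, blue, green, red), "fx", "fy", "cx", "cy" (pixels), "extrinsics" (4x4, takes a point from world to camera coordinates). Camera axes: x right, y down, z forward; pixel columns grow to the right and rows downward; lengths in m; the calibration is good to about 2 mm. The wrist camera is an equidistant fisheye: a pixel r from the principal point sees the ray r / f radians off the axis. A picture is of the moment at which its call begins. There is no depth.
- robot.close_job(): hands the job in; it is judged then, once.
The state is a dict: "time": time; "joint_positions": joint angles; "qvel": joint speeds; "joint_torque": joint torques, N m; "tool_pos": TCP position; "ee_rot": TCP orientation; "wrist_force": force on the tool from outside, world axes, zero at the start; "wrist_torque": the same for the moment, N m; "width": finger opening in m; "finger_force": force on a finger pad.
Only numpy, scipy, OpenCV 4.12 (cv2) and the standard library are available. Lean on these libraries where they do the work, as an engineer would, in place of code of your own. Each camera call takes 0.05 s, during which the arm holds its last target. There are 200 camera calls.

## Task

Get the flat tin out of the wooden stand for cooking: first move the wide jar, the spice jar and the shaker that stand in the way over to the white tray, all three upright, then lay the tin flat in the middle of the chopping board, lengthwise from one dark-lined end towards the other. Then put the three back upright in the stand: each of the two jars where it stood before, and the shaker on the stand's floor in the middle of the spot where the tin lay. Tip nothing over, and leave the tomatoes and the pegs where they are.

Things in the scene. Friction and masses are not known exactly. Their poses are not given: they have to be found in the camera images.
- wide_jar: Wide closed glass jar, pinkish filling, pale lid: round, 66 mm across the body (lid 64 mm), 99 mm high, 0.42 kg. Stands in one of the stand's two front bays (left or right varies). Origin: centre of its underside, z up. One rigid piece.
- spice_jar: Slim closed spice jar with a red cap: round, 45 mm across, 106 mm high, 0.11 kg. Stands in the stand's other front bay. Origin: centre of its underside, z up. One rigid piece.
- shaker: Small salt shaker with a grey domed top: 44 mm across, 90 mm high, 0.10 kg; its collider is a square of 44 mm, sides along its x and y. At the start it stands on top of the flat tin, within 20 mm of the tin's middle. Origin: centre of its underside, z up. One rigid piece.
- flat_tin: Flat closed oblong tin with rounded corners: 63 mm (x; about 60 mm at the walls) by 105 mm (y, its length), 24 mm high, 0.15 kg. Lies on the stand's floor behind the two jars, its length across the stand, with the shaker on it. Origin: centre of its underside, z up.
- jar_stand: Fixed light-wood stand, 190 (x) by 165 mm (y), front (-x) to the robot. Origin: centre of underside; floor 10 mm above it. Side walls 30 mm high, front lip 26, rear lip 18, all 5 mm thick. Inlaid lines mark two front bays, centres (-0.053, +-0.038), where the jars start within 3 mm, and a rear bay where the tin starts at (+0.022, 0) within 6 mm. The shaker ends on the floor there.
- tray: White tray, fixed, 170 mm (x) by 210 mm (y), rim 20 mm high, walls 4 mm. Origin: centre of its underside, z up; its floor is 4 mm above the origin. Empty but for the pegs that lie along its far (+x) side; the nearer part is free for jars. (Over the worktop's back, beyond x = 0.577 m of the room, hangs a wall shelf 0.45 m up; at the right, y < -0.4, x > 0.54, stands a tall can rack.)
- board: Brown wooden chopping board, fixed, 140 mm (x) by 165 mm (y, its length), 14 mm thick, with a dark line across each end (the ends are +y and -y). Origin: centre of its underside, z up. The tin goes to its middle. A tomato lies in each of its two far corners.
- tomato_a: Cherry tomato, 27 mm, loose on the board's far left corner, at (+0.057, +0.057) in the board's frame. To be left alone. Origin: its underside.
- tomato_b: Cherry tomato, 27 mm, loose on the board's far right corner, at (+0.057, -0.058) in the board's frame. To be left alone. Origin: its underside.
- pegs: Strip of pink pegs, 15 x 72 mm, 12 mm high, loose in the tray along its far side, at (+0.066, 0) in the tray's frame. To be left alone. Origin: centre of its underside.

How it is judged:
By the outcome, as a careful person would: the job done as asked, in the order asked, and still so for the second after the job is handed in, with the robot touching nothing.
It also fails if it takes over 144 s, if anything falls off the work surface, if the arm or the gripper's body presses on something with over 40 N, if the wrist force passes 120 N, or if a joint passes its speed limit or range.

## Working session

There is one attempt and no reset: what is moved stays moved. The work goes in short steps, Python scripts to look and compute and a shell command to move; the robot and the scene stay as the last step left them, time stands still between calls to the robot, and variables do not carry over. Pictures are saved under pics/ and viewed, at most 14 in all, crops included, and the job is handed in when it is done.

```bash
ls; mkdir -p pics; cat > h.py <<'E'
from bench import robot, probe_bus, snapshot
import numpy as np, cv2
def snap(n,f=None):
    s=snapshot(n)
    if f: cv2.imwrite('pics/'+f,s['color'])
    return s
def ray(s,u,v):
    E=np.array(s['extrinsics']);R=E[:3,:3];t=E[:3,3]
    d=R.T@np.array([(u-s['cx'])/s['fx'],(v-s['cy'])/s['fy'],1.]);return -R.T@t,d
def onz(s,u,v,z):
    c,d=ray(s,u,v);return (c+d*(z-c[2])/d[2])
def proj(s,p):
    E=np.array(s['extrinsics']);q=E[:3,:3]@np.array(p,float)+E[:3,3]
    return s['fx']*q[0]/q[2]+s['cx'],s['fy']*q[1]/q[2]+s['cy']
E
python3 - <<'E'
from h import *
a=snap('top','top0.png');b=snap('scene','scene0.png')
for s in(a,b): print(np.round(s['extrinsics'],3).tolist(),s['fx'],s['cx'],s['cy'])
o=probe_bus.get_obs();print(o['time'],o['tool_pos'],o['ee_rot'],o['width'],robot.tcp_to_grasp)
E
```

```text
bench.py
nudge.py
pics
[[-0.005, -1.0, -0.02, 0.018], [-0.994, 0.007, -0.106, 0.466], [0.106, 0.019, -0.994, 1.077], [0.0, 0.0, 0.0, 1.0]] 445.15307605207187 259.0654515529325 191.0804943345388
[[0.61, -0.792, -0.02, -0.287], [-0.352, -0.248, -0.903, 0.216], [0.71, 0.558, -0.43, 0.584], [0.0, 0.0, 0.0, 1.0]] 365.3981579749756 256.9177569895428 191.39250931718132
0.1 [0.16907917 0.52286433 0.20443382] [-3.13964565e+00 -1.75967932e-04  2.82878100e+00] 0.09389358035315845 0.0188
```

View pics/top0.png

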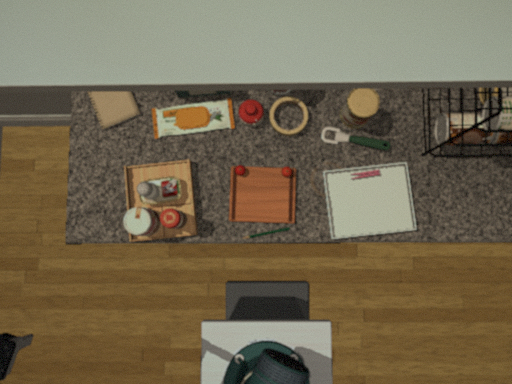

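View pics/scene0.png

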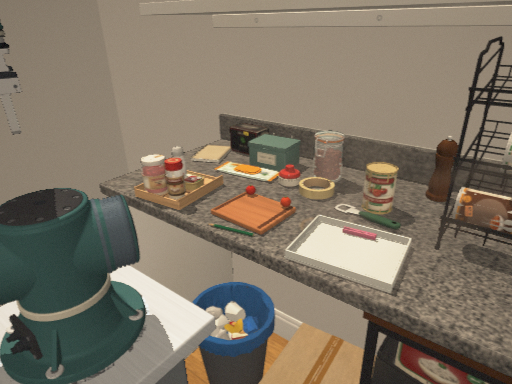

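The top view shows the stand around (160,200), wide jar (140,221), spice jar (171,218), shaker (150,190) on the tin, board (263,194) and tray (369,200). I'll enlarge these to measure corners.

```bash
python3 - <<'E'
import cv2,numpy as np
a=cv2.imread('pics/top0.png');b=cv2.imread('pics/scene0.png')
c=cv2.resize(a[150:250,110:210],(600,600),interpolation=cv2.INTER_CUBIC);cv2.imwrite('pics/c1.png',cv2.convertScaleAbs(c,alpha=1.6))
c=cv2.resize(a[150:250,220:420],(800,400),interpolation=cv2.INTER_CUBIC);cv2.imwrite('pics/c2.png',cv2.convertScaleAbs(c,alpha=1.4))
c=cv2.resize(b[140:215,125:235],(792,540),interpolation=cv2.INTER_CUBIC);cv2.imwrite('pics/c3.png',cv2.convertScaleAbs(c,alpha=1.3))
E
```

```text
(no output)
```

View pics/c1.png

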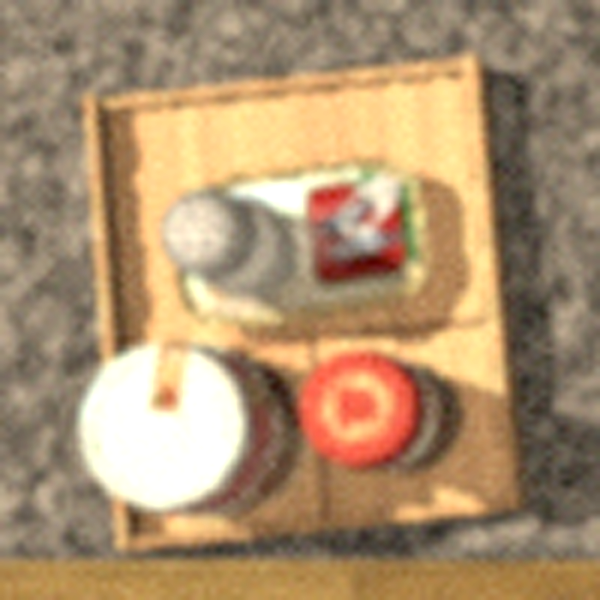

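View pics/c2.png

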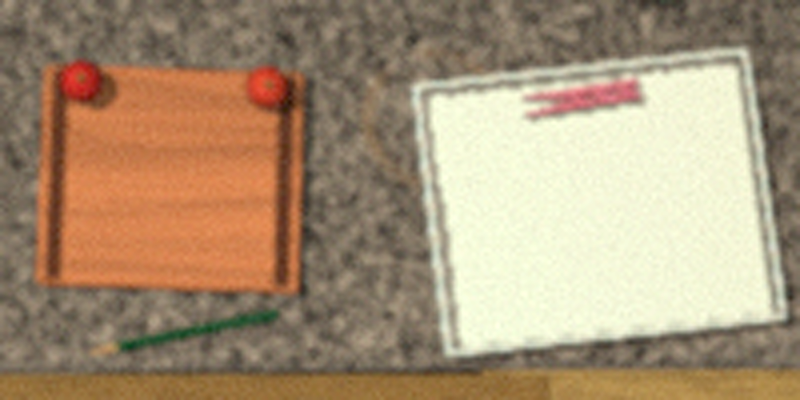

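View pics/c3.png

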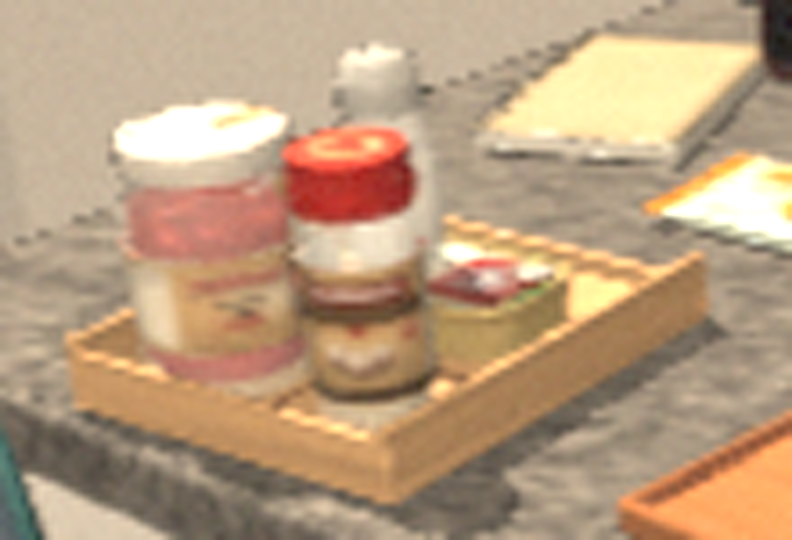

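```bash
python3 - <<'E'
from h import *
s=snap('top')
def P(px,py,z,o,k): return onz(s,(px+.5)/k-.5+o,(py+.5)/k-.5+150,z)
def quad(n,pts,z,o,k):
    w=np.array([P(*p,z,o,k)[:2] for p in pts]) # FL FR NR NL
    xd=(w[0]-w[3]+w[1]-w[2])/2; yd=(w[0]-w[1]+w[3]-w[2])/2
    print(n,'c',w.mean(0).round(4),'len',np.linalg.norm(xd).round(4),np.linalg.norm(yd).round(4),'yaw',np.arctan2(xd[1],xd[0]).round(4),np.arctan2(-yd[0],yd[1]).round(4))
    return w.mean(0),(np.arctan2(xd[1],xd[0])+np.arctan2(-yd[0],yd[1]))/2
c,y=quad('stand',[(85,95),(478,55),(522,510),(118,548)],.03,110,6)
quad('board',[(45,65),(303,75),(300,293),(38,283)],.014,220,4)
quad('tray',[(413,87),(745,48),(787,318),(447,355)],.02,220,4)
R=np.array([[np.cos(y),-np.sin(y)],[np.sin(y),np.cos(y)]])
for n,p in [('wide+',(-.053,.038)),('spice-',(-.053,-.038)),('tin',(.022,0))]: print(n,'nominal',c+R@p)
h,w=s['color'].shape[:2]
print('wide',P(164,425,.108,110,6),'spice',P(358,408,.115,110,6),'shaker',P(205,232,.115,110,6))
quad('tin',[(185,188),(412,163),(430,295),(195,325)],.034,110,6)
# colour mask refinements
hsv=cv2.cvtColor(s['color'],cv2.COLOR_BGR2HSV)
m=(((hsv[...,0]<8)|(hsv[...,0]>172))&(hsv[...,1]>150)&(hsv[...,2]>90)).astype('uint8')
m[:,:155]=0;m[:205]=0;m[:,200:]=0
M=cv2.moments(m);u,v=M['m10']/M['m00'],M['m01']/M['m00'];print('red cap',u,v,M['m00'],onz(s,u,v,.112))
m=((hsv[...,1]<60)&(hsv[...,2]>150)).astype('uint8');m[:200]=0;m[245:]=0;m[:,160:]=0;m[:,:115]=0
n,l,st,ce=cv2.connectedComponentsWithStats(m);i=1+st[1:,4].argmax();print('lid',st[i],onz(s,*ce[i],.109))
E
```

```text
stand c [0.4461 0.2608] len 0.1887 0.1652 yaw 0.1029 0.0908
board c [0.4592 0.007 ] len 0.1368 0.1625 yaw -0.0288 -0.0458
tray c [ 0.4427 -0.2561] len 0.1677 0.2083 yaw 0.1083 0.1064
wide+ nominal [0.38969085 0.29348919]
spice- nominal [0.39704054 0.21784541]
tin nominal [0.46801417 0.26292029]
wide [0.39177675 0.29298825 0.108     ] spice [0.39745478 0.21737517 0.115     ] shaker [0.46480091 0.2769738  0.115     ]
tin c [0.4694 0.2582] len 0.0561 0.0958 yaw 0.1216 0.1116
red cap 169.3089005235602 217.93193717277487 191.0 [0.39680529 0.21789494 0.112     ]
lid [124 208  26  27 488] [0.38943888 0.29411066 0.109     ]
```

Measurements from the two views agree: stand yaw ≈ 0.10, wide jar (0.390, 0.2935), spice jar (0.397, 0.218), shaker (0.465, 0.277) and tin (0.469, 0.261). I'll take the shaker first, since it leaves the least finger room, closing along the stand's y.

```bash
cat > d.py <<'E'
import sys,numpy as np
from bench import robot, probe_bus, snapshot
o=probe_bus.get_obs();p=np.array(o['tool_pos']);r=o['ee_rot'];y=r[2]
t=np.array([float(v) for v in sys.argv[1:4]]);ty=float(sys.argv[4]) if len(sys.argv)>4 else y
dy=(ty-y+np.pi)%(2*np.pi)-np.pi; y=y+dy
d=t-p
print('turn',round(-dy,4),'then dx',round(np.cos(y)*d[0]+np.sin(y)*d[1],4),'dy',round(np.sin(y)*d[0]-np.cos(y)*d[1],4),'dz',round(-d[2],4),'| now',p.round(4),np.round(r,3),'w',round(o['width'],4),'F',np.round(o['wrist_force'],1),'ff',np.round(o['finger_force'],1),'t',o['time'],'q',np.round(o['joint_positions'],2))
E
python3 d.py 0.465 0.277 0.20 3.2416
```

```text
turn -0.4128 then dx -0.2699 dy -0.2742 dz 0.0046 | now [0.1691 0.5229 0.2046] [-3.14  -0.     2.829] w 0.094 F [-0.9 -0.2 -0.3] ff 0.0 t 0.15 q [ 1.15  0.09  1.37 -0.    1.68 -0.1 ]
```

The manual's scale: shifts go in shares of 0.5 m and turns go in shares of 180 degrees. Converting my numbers, -0.0274 m / 0.5 = -0.0548, -0.027 m / 0.5 = -0.054, -0.104 rad / 3.1416 = -0.0331.

```bash
echo '{"jaw":[0.064,0.064,0.064,0.064,0.064,0.064,0.064,0.064,0.064,0.064,0.064,0.064,0.064,0.064,0.064,0.064],"tx":[0,0,0,0,-0.054,-0.054,-0.054,-0.054,-0.054,-0.054,-0.054,-0.054,-0.054,-0.054,0,0],"ty":[0,0,0,0,-0.0548,-0.0548,-0.0548,-0.0548,-0.0548,-0.0548,-0.0548,-0.0548,-0.0548,-0.0548,0,0],"tz":[0,0,0,0,0,0,0,0,0,0,0,0,0,0,0,0],"yaw":[-0.0328,-0.0328,-0.0328,-0.0331,0,0,0,0,0,0,0,0,0,0,0,0]}' | python3 nudge.py; python3 d.py 0.465 0.277 0.085 3.2416; python3 - <<'E'
from h import *
for n in('wrist','scene'): snap(n,n+'1.png')
s=snapshot('wrist'); print(s['fx'],s['cx'],s['cy'])
E
```

```text
time: 1.48
tool_pos: [0.4662, 0.2763, 0.2047]
ee_rot: [-3.141, -0.002, -3.045]
wrist_force: [-0.8, 0.1, -0.7]
width: 0.0641
finger_force: 0.0
turn -0.0036 then dx 0.0011 dy 0.0008 dz 0.1197 | now [0.4662 0.2763 0.2047] [-3.141e+00 -2.000e-03 -3.045e+00] w 0.0641 F [-0.8  0.1 -0.7] ff 0.0 t 1.4833 q [ 0.43  0.07  1.39  0.    1.68 -1.24]
297.3186396354542 254.7045709536077 185.28425264188655
```

View pics/wrist1.png

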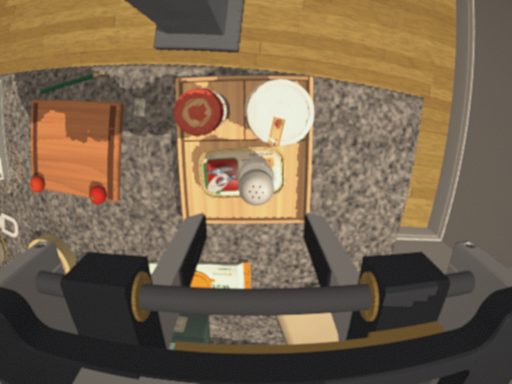

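The wrist view shows the stand straight-on: shaker dome (257,187), lid (280,112), red cap (199,111), tin outline about (203..284, 149..198). Cross-checking with these rays.

```bash
cat >> h.py <<'E'
def fish(s,u,v,z):
    E=np.array(s['extrinsics']);R=E[:3,:3];t=E[:3,3]
    x,y=(u-s['cx'])/s['fx'],(v-s['cy'])/s['fy'];r=np.hypot(x,y)
    d=R.T@np.array([np.sin(r)*x/r,np.sin(r)*y/r,np.cos(r)]);c=-R.T@t
    return c+d*(z-c[2])/d[2]
E
python3 - <<'E'
from h import *
s=snapshot('wrist')
print('cam',(-np.array(s['extrinsics'])[:3,:3].T@np.array(s['extrinsics'])[:3,3]).round(3))
for n,u,v,z in [('shaker',257,187,.112),('lid',280,112,.109),('cap',199,111,.114),('tin BL',203,150,.034),('tin BR',284,150,.034),('tinFR',284,198,.034),('tinFL',203,197,.034),('st NL',177,77,.03),('st NR',313,76,.03),('st FR',311,221,.03),('st FL',182,222,.03)]:
    print(n,fish(s,u,v,z)[:2].round(4))
c=s['color'][55:235,160:330];cv2.imwrite('pics/w1c.png',cv2.convertScaleAbs(cv2.resize(c,None,fx=3.3,fy=3.3,interpolation=cv2.INTER_CUBIC),alpha=1.3))
E
```

```text
cam [0.388 0.27  0.384]
shaker [0.4638 0.2799]
lid [0.3914 0.2936]
cap [0.3973 0.22  ]
tin BL [0.4462 0.2135]
tin BR [0.4366 0.3099]
tinFR [0.4961 0.3175]
tinFL [0.5052 0.2171]
st NL [0.3605 0.1736]
st NR [0.3441 0.3348]
st FR [0.525  0.3574]
st FL [0.544 0.19 ]
```

View pics/w1c.png

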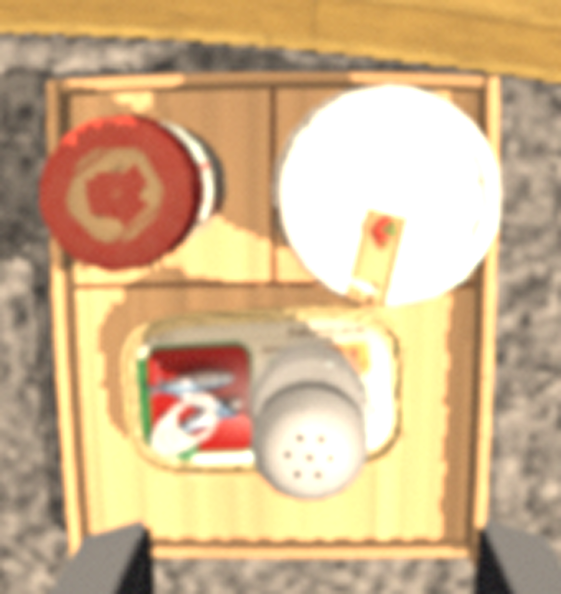

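In the tool's units: 0.03 m / 0.5 = 0.06, 0.018 m / 0.5 = 0.036.

```bash
echo '{"jaw":[0.064,0.064,0.064,0.064,0.064,0.064,0.035,0.035,0.035,0.035,0.035,0.035,0.035],"tx":[0,0,0,0,0,0,0,0,0,0,0,0,0],"ty":[0,0,0,0,0,0,0,0,0,0,0,0,0],"tz":[0.06,0.06,0.06,0.06,0.036,0,0,0,0,0,0,0,0],"yaw":[0,0,0,0,0,0,0,0,0,0,0,0,0]}' | python3 nudge.py; python3 d.py 0.465 0.277 0.2 3.2416;
```

```text
time: 2.77
tool_pos: [0.4666, 0.2786, 0.07]
ee_rot: [3.14, 0.004, -3.041]
wrist_force: [-1.3, 1.1, 6.0]
width: 0.044
finger_force: 29.4
turn 0.0002 then dx 0.0018 dy -0.0014 dz -0.13 | now [0.4666 0.2786 0.07  ] [ 3.14   0.004 -3.041] w 0.044 F [-1.3  1.1  6. ] ff 29.4 t 2.7667 q [ 0.43  0.14  1.59  0.    1.41 -1.24]
```

In the tool's units: -0.03 m / 0.5 = -0.06, -0.02 m / 0.5 = -0.04.

```bash
echo '{"jaw":[0.035,0.035,0.035,0.035,0.035,0.035,0.035],"tx":[0,0,0,0,0,0,0],"ty":[0,0,0,0,0,0,0],"tz":[-0.04,-0.06,-0.06,-0.06,-0.06,0,0],"yaw":[0,0,0,0,0,0,0]}' | python3 nudge.py; python3 d.py 0.4233 -0.2632 0.21 3.249;
```

```text
time: 3.35
tool_pos: [0.4664, 0.2781, 0.2097]
ee_rot: [3.14, 0.005, -3.042]
wrist_force: [-0.5, -0.1, -0.7]
width: 0.0438
finger_force: 29.4
turn -0.0074 then dx 0.1009 dy -0.5336 dz -0.0003 | now [0.4664 0.2781 0.2097] [ 3.14   0.005 -3.042] w 0.0438 F [-0.5 -0.1 -0.7] ff 29.4 t 3.35 q [ 0.43  0.07  1.38  0.    1.69 -1.24]
```

In the tool's units: -0.0333 m / 0.5 = -0.0666, 0.0063 m / 0.5 = 0.0126.

```bash
echo '{"jaw":[0.035,0.035,0.035,0.035,0.035,0.035,0.035,0.035,0.035,0.035,0.035,0.035,0.035,0.035,0.035,0.035,0.035,0.035],"tx":[0.0126,0.0126,0.0126,0.0126,0.0126,0.0126,0.0126,0.0126,0.0126,0.0126,0.0126,0.0126,0.0126,0.0126,0.0126,0.0126,0,0],"ty":[-0.0666,-0.0666,-0.0666,-0.0666,-0.0666,-0.0666,-0.0666,-0.0666,-0.0666,-0.0666,-0.0666,-0.0666,-0.0666,-0.0666,-0.0666,-0.0666,0,0],"tz":[0,0,0,0,0,0,0,0,0,0,0,0,0,0,0,0,0,0],"yaw":[0,0,0,0,0,0,0,0,0,0,0,0,0,0,0,0,0,0]}' | python3 nudge.py; python3 d.py 0.4233 -0.2632 0.044 3.249;
```

```text
time: 4.85
tool_pos: [0.4169, -0.2631, 0.2044]
ee_rot: [3.137, -0.004, -3.045]
wrist_force: [-0.0, 0.4, -1.0]
width: 0.0441
finger_force: 29.4
turn -0.0106 then dx -0.0063 dy -0.0008 dz 0.1604 | now [ 0.4169 -0.2631  0.2044] [ 3.137 -0.004 -3.045] w 0.0441 F [-0.   0.4 -1. ] ff 29.4 t 4.85 q [-0.68 -0.04  1.5   0.    1.68 -2.35]
```

In the tool's units: 0.03 m / 0.5 = 0.06, 0.004 m / 0.5 = 0.008, -0.01 rad / 3.1416 = -0.0032.

```bash
echo '{"jaw":[0.035,0.035,0.035,0.035,0.035,0.035,0.035,0.035,0.035],"tx":[-0.012,0,0,0,0,0,0,0,0],"ty":[0,0,0,0,0,0,0,0,0],"tz":[0.06,0.06,0.06,0.06,0.04,0.03,0.008,0,0],"yaw":[-0.0032,0,0,0,0,0,0,0,0]}' | python3 nudge.py; python3 d.py 0.4233 -0.2632 0.041 3.249;
```

```text
time: 5.6
tool_pos: [0.4246, -0.2611, 0.0487]
ee_rot: [3.141, 0.0, -3.03]
wrist_force: [-0.3, -0.9, -1.0]
width: 0.0439
finger_force: 29.4
turn 0.0039 then dx 0.0015 dy -0.0019 dz 0.0077 | now [ 0.4246 -0.2611  0.0487] [ 3.141  0.    -3.03 ] w 0.0439 F [-0.3 -0.9 -1. ] ff 29.4 t 5.6 q [-0.67  0.06  1.72  0.    1.36 -2.35]
```

In the tool's units: 0.003 m / 0.5 = 0.006, 0.002 m / 0.5 = 0.004.

```bash
echo '{"jaw":[0.035,0.035,0.035,0.035,0.035,0.035],"tx":[0,0,0,0,0,0],"ty":[0,0,0,0,0,0],"tz":[0.006,0.006,0.004,0,0,0],"yaw":[0,0,0,0,0,0]}' | python3 nudge.py; python3 d.py 0.4233 -0.2632 0.2 1.678;
```

```text
time: 6.1
tool_pos: [0.4244, -0.262, 0.0407]
ee_rot: [-3.141, 0.0, -3.032]
wrist_force: [-0.2, 0.1, -1.5]
width: 0.0441
finger_force: 29.4
turn 1.5736 then dx -0.001 dy -0.0012 dz -0.1593 | now [ 0.4244 -0.262   0.0407] [-3.141  0.    -3.032] w 0.0441 F [-0.2  0.1 -1.5] ff 29.4 t 6.1 q [-0.67  0.07  1.73  0.    1.35 -2.35]
```

```bash
echo '{"jaw":[0.035,0.035,0.07,0.07,0.07,0.07,0.07,0.07,0.07,0.07,0.08,0.08],"tx":[0,0,0,0,0,0,0,0,0,0,0,0],"ty":[0,0,0,0,0,0,0,0,0,0,0,0],"tz":[0.003,0,0,0,0,0,-0.04,-0.06,-0.07,-0.07,-0.07,0],"yaw":[0,0,0,0,0,0,0,0,0,0,0,0]}' | python3 nudge.py; echo '{"jaw":[0.08,0.08,0.08,0.08,0.08,0.08,0.08,0.08,0.08,0.08,0.08,0.08,0.08,0.08],"tx":[0,0,0,0,0,0,0,0,0,0,0,0,0,0],"ty":[0,0,0,0,0,0,0,0,0,0,0,0,0,0],"tz":[0,0,0,0,0,0,0,0,0,0,0,0,0,0],"yaw":[0.0385,0.0385,0.0385,0.0385,0.0385,0.0385,0.0385,0.0385,0.0385,0.0385,0.0385,0.0385,0.0385,0]}' | python3 nudge.py; python3 d.py 0.391 0.2935 0.2 1.67;python3 - <<'E'
from h import *
snap('top','top2.png');snap('scene','scene2.png');snap('wrist','wrist2.png')
E
```

```text
time: 7.1
tool_pos: [0.4274, -0.2643, 0.2025]
ee_rot: [-3.131, 0.011, -3.031]
wrist_force: [1.0, 0.1, 0.6]
width: 0.0786
finger_force: 0.0
time: 8.27
tool_pos: [0.4241, -0.2618, 0.1932]
ee_rot: [-3.141, -0.001, 1.677]
wrist_force: [0.1, -0.0, 0.1]
width: 0.08
finger_force: 0.0
turn 0.0069 then dx 0.5558 dy 0.022 dz -0.0068 | now [ 0.4241 -0.2618  0.1932] [-3.141e+00 -1.000e-03  1.677e+00] w 0.08 F [ 0.1 -0.   0.1] ff 0.0 t 8.2667 q [-0.67 -0.02  1.51  0.    1.66 -0.77]
```

View pics/wrist2.png

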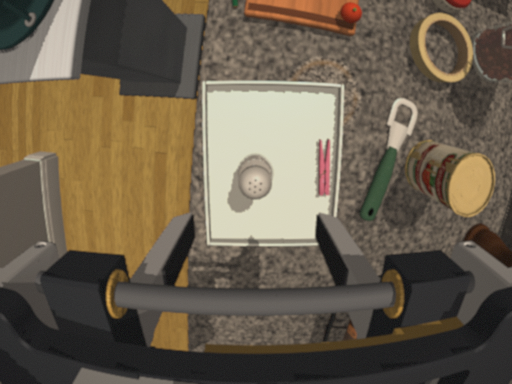

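The shaker stands upright on the tray at (255,178). Next is the wide jar, gripped along the stand's x.

In the tool's units: 0.0327 m / 0.5 = 0.0654, 0.0013 m / 0.5 = 0.0026, 0.007 rad / 3.1416 = 0.0022.

```bash
echo '{"jaw":[0.082,0.082,0.082,0.082,0.082,0.082,0.082,0.082,0.082,0.082,0.082,0.082,0.082,0.082,0.082,0.082,0.082,0.082,0.082,0.082],"tx":[0.0654,0.0654,0.0654,0.0654,0.0654,0.0654,0.0654,0.0654,0.0654,0.0654,0.0654,0.0654,0.0654,0.0654,0.0654,0.0654,0.0654,0,0,0],"ty":[0.0026,0.0026,0.0026,0.0026,0.0026,0.0026,0.0026,0.0026,0.0026,0.0026,0.0026,0.0026,0.0026,0.0026,0.0026,0.0026,0.0026,0,0,0],"tz":[0,0,0,0,0,0,0,0,0,0,0,0,0,0,0,0,0,0,0,0],"yaw":[0.0022,0,0,0,0,0,0,0,0,0,0,0,0,0,0,0,0,0,0,0]}' | python3 nudge.py; python3 d.py 0.391 0.2935 0.056 1.67
```

```text
time: 10.08
tool_pos: [0.3899, 0.2929, 0.1937]
ee_rot: [-3.141, 0.001, 1.673]
wrist_force: [-0.1, -0.1, -0.3]
width: 0.0822
finger_force: 0.0
turn 0.0032 then dx 0.0005 dy 0.0011 dz 0.1377 | now [0.3899 0.2929 0.1937] [-3.141e+00  1.000e-03  1.673e+00] w 0.0822 F [-0.1 -0.1 -0.3] ff 0.0 t 10.0833 q [ 0.53 -0.05  1.53 -0.    1.66  0.43]
```

In the tool's units: 0.03 m / 0.5 = 0.06, 0.017 m / 0.5 = 0.034.

```bash
echo '{"jaw":[0.082,0.082,0.082,0.082,0.082,0.082,0.082],"tx":[0.001,0,0,0,0,0,0],"ty":[0.002,0,0,0,0,0,0],"tz":[0.06,0.06,0.06,0.06,0.034,0,0],"yaw":[0,0,0,0,0,0,0]}' | python3 nudge.py; echo '{"jaw":[0.05,0.05,0.05,0.05,0.05,0.05,0.05],"tx":[0,0,0,0,0,0,0],"ty":[0,0,0,0,0,0,0],"tz":[0,0,0,0,0,0,0],"yaw":[0,0,0,0,0,0,0]}' | python3 nudge.py; python3 d.py 0.391 0.2935 0.22 1.67
```

```text
time: 10.67
tool_pos: [0.3908, 0.2924, 0.0566]
ee_rot: [-3.14, 0.001, 1.67]
wrist_force: [-0.4, 0.0, -0.5]
width: 0.082
finger_force: 0.0
time: 11.25
tool_pos: [0.3928, 0.2946, 0.0593]
ee_rot: [3.137, -0.001, 1.672]
wrist_force: [2.2, -1.4, 6.3]
width: 0.0667
finger_force: 29.9
turn 0.0019 then dx -0.0009 dy -0.0019 dz -0.1607 | now [0.3928 0.2946 0.0593] [ 3.137e+00 -1.000e-03  1.672e+00] w 0.0667 F [ 2.2 -1.4  6.3] ff 29.9 t 11.25 q [ 0.53  0.03  1.73 -0.    1.38  0.43]
```

In the tool's units: -0.03 m / 0.5 = -0.06, -0.02 m / 0.5 = -0.04.

```bash
echo '{"jaw":[0.05,0.05,0.05,0.05,0.05,0.05,0.05],"tx":[0,0,0,0,0,0,0],"ty":[0,0,0,0,0,0,0],"tz":[-0.04,-0.06,-0.06,-0.06,-0.06,0,0],"yaw":[0,0,0,0,0,0,0]}' | python3 nudge.py; python3 d.py .4164 -.1985 .2 1.678
```

```text
time: 11.83
tool_pos: [0.3911, 0.2943, 0.197]
ee_rot: [3.14, -0.001, 1.672]
wrist_force: [-0.7, -0.1, -5.7]
width: 0.0666
finger_force: 29.9
turn -0.0058 then dx -0.4927 dy -0.0276 dz -0.003 | now [0.3911 0.2943 0.197 ] [ 3.140e+00 -1.000e-03  1.672e+00] w 0.0666 F [-0.7 -0.1 -5.7] ff 29.9 t 11.8333 q [ 0.53 -0.05  1.52  0.    1.66  0.43]
```

In the tool's units: -0.029 m / 0.5 = -0.058, -0.0016 m / 0.5 = -0.0032.

```bash
echo '{"jaw":[0.05,0.05,0.05,0.05,0.05,0.05,0.05,0.05,0.05,0.05,0.05,0.05,0.05,0.05,0.05,0.05,0.05,0.05,0.05,0.05],"tx":[-0.058,-0.058,-0.058,-0.058,-0.058,-0.058,-0.058,-0.058,-0.058,-0.058,-0.058,-0.058,-0.058,-0.058,-0.058,-0.058,-0.058,0,0,0],"ty":[-0.0032,-0.0032,-0.0032,-0.0032,-0.0032,-0.0032,-0.0032,-0.0032,-0.0032,-0.0032,-0.0032,-0.0032,-0.0032,-0.0032,-0.0032,-0.0032,-0.0032,0,0,0],"tz":[0,0,0,0,0,0,0,0,0,0,0,0,0,0,0,0,0,0,0,0],"yaw":[0,0,0,0,0,0,0,0,0,0,0,0,0,0,0,0,0,0,0,0]}' | python3 nudge.py; python3 d.py .4164 -.1985 .06 1.678
```

```text
time: 13.5
tool_pos: [0.4122, -0.1981, 0.1937]
ee_rot: [-3.137, -0.005, 1.671]
wrist_force: [0.2, 0.2, -4.4]
width: 0.0662
finger_force: 29.9
turn -0.0065 then dx -0.0009 dy 0.0041 dz 0.1337 | now [ 0.4122 -0.1981  0.1937] [-3.137 -0.005  1.671] w 0.0662 F [ 0.2  0.2 -4.4] ff 29.9 t 13.5 q [-0.57 -0.11  1.59  0.    1.67 -0.67]
```

In the tool's units: 0.03 m / 0.5 = 0.06, 0.004 m / 0.5 = 0.008, -0.006 rad / 3.1416 = -0.0019.

```bash
echo '{"jaw":[0.05,0.05,0.05,0.05,0.05,0.05,0.05,0.05,0.05],"tx":[0,0,0,0,0,0,0,0,0],"ty":[0.008,0,0,0,0,0,0,0,0],"tz":[0.06,0.06,0.06,0.05,0.03,0.01,0,0,0],"yaw":[-0.0019,0,0,0,0,0,0,0,0]}' | python3 nudge.py; echo '{"jaw":[0.05,0.05,0.05,0.05],"tx":[0,0,0,0],"ty":[0,0,0,0],"tz":[0.004,0.004,0,0],"yaw":[0,0,0,0]}' | python3 nudge.py; python3 d.py .4164 -.1985 .053 1.678
```

```text
time: 14.25
tool_pos: [0.4187, -0.1991, 0.0636]
ee_rot: [3.139, 0.002, 1.679]
wrist_force: [0.1, -0.0, -4.7]
width: 0.0664
finger_force: 29.9
time: 14.58
tool_pos: [0.4176, -0.1989, 0.0582]
ee_rot: [3.141, 0.0, 1.678]
wrist_force: [0.6, 0.5, -5.7]
width: 0.0669
finger_force: 29.9
turn -0.0003 then dx 0.0005 dy -0.0012 dz 0.0052 | now [ 0.4176 -0.1989  0.0582] [3.141 0.    1.678] w 0.0669 F [ 0.6  0.5 -5.7] ff 29.9 t 14.5833 q [-0.57 -0.03  1.79  0.    1.38 -0.67]
```

In the tool's units: 0.002 m / 0.5 = 0.004, 0.0015 m / 0.5 = 0.003.

```bash
echo '{"jaw":[0.05,0.05,0.05,0.05,0.05],"tx":[0,0,0,0,0],"ty":[0,0,0,0,0],"tz":[0.004,0.003,0,0,0],"yaw":[0,0,0,0,0]}' | python3 nudge.py; echo '{"jaw":[0.05,0.05,0.05,0.05],"tx":[0,0,0,0],"ty":[0,0,0,0],"tz":[0.003,0,0,0],"yaw":[0,0,0,0]}' | python3 nudge.py
```

```text
time: 15.0
tool_pos: [0.4176, -0.1988, 0.0544]
ee_rot: [-3.142, -0.0, 1.678]
wrist_force: [0.8, -0.3, -5.2]
width: 0.0668
finger_force: 29.9
time: 15.33
tool_pos: [0.4179, -0.1991, 0.0533]
ee_rot: [3.141, 0.001, 1.678]
wrist_force: [-0.4, -0.2, -1.9]
width: 0.0664
finger_force: 29.9
```

```bash
echo '{"jaw":[0.08,0.08,0.08,0.08,0.08,0.08,0.08,0.064,0.064,0.064],"tx":[0,0,0,0,0,0,0,0,0,0],"ty":[0,0,0,0,0,0,0,0,0,0],"tz":[0,0,0,-0.04,-0.06,-0.06,-0.06,-0.06,0,0],"yaw":[0,0,0,0,0,0,0,0,0,0]}' | python3 nudge.py; python3 d.py .397 .218 .19 1.67
```

```text
time: 16.17
tool_pos: [0.4189, -0.1996, 0.1957]
ee_rot: [3.137, 0.004, 1.678]
wrist_force: [0.4, -0.2, -0.7]
width: 0.0654
finger_force: 0.0
turn 0.0078 then dx 0.4177 dy 0.0196 dz 0.0057 | now [ 0.4189 -0.1996  0.1957] [3.137 0.004 1.678] w 0.0654 F [ 0.4 -0.2 -0.7] ff 0.0 t 16.1667 q [-0.57 -0.11  1.58  0.    1.66 -0.67]
```

In the tool's units: 0.0321 m / 0.5 = 0.0642, 0.0015 m / 0.5 = 0.003, 0.008 rad / 3.1416 = 0.0025.

```bash
echo '{"jaw":[0.064,0.064,0.064,0.064,0.064,0.064,0.064,0.064,0.064,0.064,0.064,0.064,0.064,0.064,0.064,0.064],"tx":[0.0642,0.0642,0.0642,0.0642,0.0642,0.0642,0.0642,0.0642,0.0642,0.0642,0.0642,0.0642,0.0642,0,0,0],"ty":[0.003,0.003,0.003,0.003,0.003,0.003,0.003,0.003,0.003,0.003,0.003,0.003,0.003,0,0,0],"tz":[0,0,0,0,0,0,0,0,0,0,0,0,0,0,0,0],"yaw":[0.0025,0,0,0,0,0,0,0,0,0,0,0,0,0,0,0]}' | python3 nudge.py; python3 d.py .397 .218 .056 1.67; python3 - <<'E'
from h import *
s=snap('top','top3.png')
for p in [(.4179,-.1991,.103),(.424,-.263,.094)]: print(proj(s,p))
cv2.imwrite('pics/t3c.png',cv2.convertScaleAbs(cv2.resize(s['color'][150:250,300:420],(720,600),interpolation=cv2.INTER_CUBIC),alpha=1.2))
E
```

```text
time: 17.5
tool_pos: [0.3949, 0.2177, 0.1917]
ee_rot: [-3.139, 0.001, 1.67]
wrist_force: [0.3, -0.5, -0.2]
width: 0.0641
finger_force: 0.0
turn 0.0001 then dx 0.0001 dy 0.0021 dz 0.1357 | now [0.3949 0.2177 0.1917] [-3.139e+00  1.000e-03  1.670e+00] w 0.0641 F [ 0.3 -0.5 -0.2] ff 0.0 t 17.5 q [ 0.38 -0.13  1.61 -0.    1.66  0.28]
(np.float64(352.47628635496574), np.float64(207.73174951092832))
(np.float64(379.57160115697377), np.float64(205.16758137263446))
```

View pics/t3c.png

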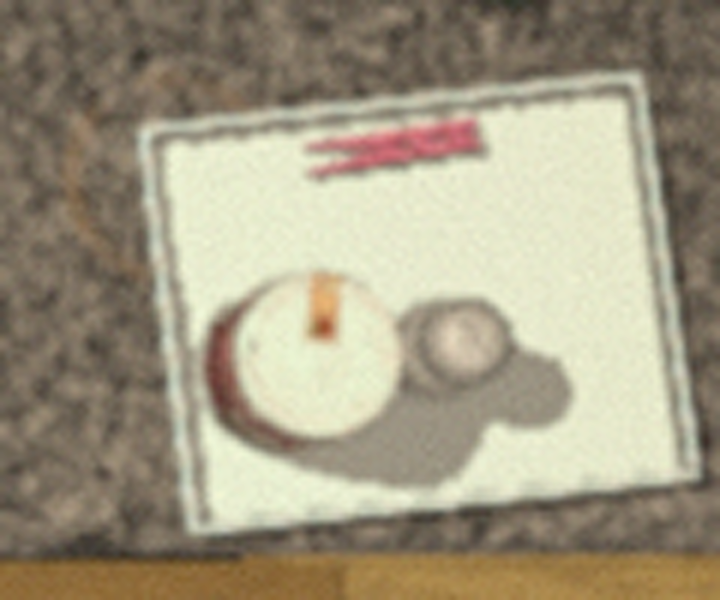

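Wide jar (318,355 in the crop) and shaker (466,342) both stand upright on the tray. Now the spice jar.

In the tool's units: 0.03 m / 0.5 = 0.06, 0.015 m / 0.5 = 0.03.

```bash
echo '{"jaw":[0.064,0.064,0.064,0.064,0.064,0.064,0.064],"tx":[0,0,0,0,0,0,0],"ty":[0.004,0,0,0,0,0,0],"tz":[0.06,0.06,0.06,0.06,0.03,0,0],"yaw":[0,0,0,0,0,0,0]}' | python3 nudge.py; echo '{"jaw":[0.035,0.035,0.035,0.035,0.035,0.035,0.035,0.035],"tx":[0,0,0,0,0,0,0,0],"ty":[0,0,0,0,0,0,0,0],"tz":[0,0,0,0,0,0,0,0],"yaw":[0,0,0,0,0,0,0,0]}' | python3 nudge.py; python3 d.py .4297 -.3228 .2 1.678;  echo '{"jaw":[0.035,0.035,0.035,0.035,0.035,0.035,0.035],"tx":[0,0,0,0,0,0,0],"ty":[0,0,0,0,0,0,0],"tz":[-0.04,-0.06,-0.06,-0.06,-0.06,0,0],"yaw":[0,0,0,0,0,0,0]}' | python3 nudge.py;python3 d.py .4297 -.3228 .2 1.678
```

```text
time: 18.13
tool_pos: [0.3971, 0.2171, 0.0574]
ee_rot: [-3.14, 0.001, 1.668]
wrist_force: [0.9, 0.6, 0.7]
width: 0.0638
finger_force: 0.0
time: 18.8
tool_pos: [0.3987, 0.2189, 0.0596]
ee_rot: [3.138, -0.001, 1.67]
wrist_force: [0.4, -0.9, 5.8]
width: 0.0439
finger_force: 30.0
turn -0.008 then dx -0.5419 dy -0.0272 dz -0.1404 | now [0.3987 0.2189 0.0596] [ 3.138e+00 -1.000e-03  1.670e+00] w 0.0439 F [ 0.4 -0.9  5.8] ff 30.0 t 18.8 q [ 0.38 -0.05  1.81 -0.    1.38  0.28]
time: 19.38
tool_pos: [0.3981, 0.219, 0.1992]
ee_rot: [3.139, -0.001, 1.67]
wrist_force: [-0.5, -1.1, -0.9]
width: 0.0441
finger_force: 30.0
turn -0.0079 then dx -0.542 dy -0.0265 dz -0.0008 | now [0.3981 0.219  0.1992] [ 3.139e+00 -1.000e-03  1.670e+00] w 0.0441 F [-0.5 -1.1 -0.9] ff 30.0 t 19.3833 q [ 0.38 -0.13  1.6   0.    1.67  0.28]
```

In the tool's units: -0.0319 m / 0.5 = -0.0638, -0.0015 m / 0.5 = -0.003, -0.008 rad / 3.1416 = -0.0025.

```bash
echo '{"jaw":[0.035,0.035,0.035,0.035,0.035,0.035,0.035,0.035,0.035,0.035,0.035,0.035,0.035,0.035,0.035,0.035,0.035,0.035,0.035,0.035],"tx":[-0.0638,-0.0638,-0.0638,-0.0638,-0.0638,-0.0638,-0.0638,-0.0638,-0.0638,-0.0638,-0.0638,-0.0638,-0.0638,-0.0638,-0.0638,-0.0638,-0.0638,0,0,0],"ty":[-0.003,-0.003,-0.003,-0.003,-0.003,-0.003,-0.003,-0.003,-0.003,-0.003,-0.003,-0.003,-0.003,-0.003,-0.003,-0.003,-0.003,0,0,0],"tz":[0,0,0,0,0,0,0,0,0,0,0,0,0,0,0,0,0,0,0,0],"yaw":[0,0,0,0,0,0,0,0,0,0,0,0,0,0,0,0,-0.0025,0,0,0]}' | python3 nudge.py; python3 d.py .4297 -.3228 .06 1.678
```

```text
time: 21.05
tool_pos: [0.4249, -0.3224, 0.1954]
ee_rot: [-3.139, -0.004, 1.678]
wrist_force: [0.7, 0.4, -1.9]
width: 0.044
finger_force: 30.0
turn -0.0004 then dx -0.0009 dy 0.0048 dz 0.1354 | now [ 0.4249 -0.3224  0.1954] [-3.139 -0.004  1.678] w 0.044 F [ 0.7  0.4 -1.9] ff 30.0 t 21.05 q [-0.76  0.06  1.42  0.    1.67 -0.86]
```

In the tool's units: 0.03 m / 0.5 = 0.06, 0.025 m / 0.5 = 0.05.

```bash
echo '{"jaw":[0.035,0.035,0.035,0.035,0.035,0.035,0.035,0.035,0.035,0.035],"tx":[0,0,0,0,0,0,0,0,0,0],"ty":[0.008,0,0,0,0,0,0,0,0,0],"tz":[0.06,0.06,0.06,0.05,0.03,0.012,0.004,0,0,0],"yaw":[0,0,0,0,0,0,0,0,0,0]}' | python3 nudge.py; echo '{"jaw":[0.035,0.035,0.035,0.035],"tx":[0,0,0,0],"ty":[0,0,0,0],"tz":[0.002,0.002,0,0],"yaw":[0,0,0,0]}' | python3 nudge.py; python3 d.py .4297 -.3228 .0535 1.678
```

```text
time: 21.88
tool_pos: [0.4306, -0.3238, 0.0618]
ee_rot: [3.139, 0.002, 1.678]
wrist_force: [-0.2, -0.5, -0.9]
width: 0.0441
finger_force: 30.0
time: 22.22
tool_pos: [0.4297, -0.3233, 0.0581]
ee_rot: [3.141, 0.0, 1.678]
wrist_force: [-0.4, -0.2, -1.5]
width: 0.0443
finger_force: 30.0
turn -0.0004 then dx 0.0005 dy 0.0001 dz 0.0046 | now [ 0.4297 -0.3233  0.0581] [3.141 0.    1.678] w 0.0443 F [-0.4 -0.2 -1.5] ff 30.0 t 22.2167 q [-0.75  0.14  1.61  0.    1.39 -0.86]
```

```bash
echo '{"jaw":[0.035,0.035,0.035,0.035,0.035],"tx":[0,0,0,0,0],"ty":[0,0,0,0,0],"tz":[0.004,0.003,0,0,0],"yaw":[0,0,0,0,0]}' | python3 nudge.py; echo '{"jaw":[0.035,0.035,0.035,0.035],"tx":[0,0,0,0],"ty":[0,0,0,0],"tz":[0.003,0,0,0],"yaw":[0,0,0,0]}' | python3 nudge.py;echo '{"jaw":[0.062,0.062,0.062,0.062,0.062,0.062,0.062,0.062,0.08,0.08,0.08],"tx":[0,0,0,0,0,0,0,0,0,0,0],"ty":[0,0,0,0,0,0,0,0,0,0,0],"tz":[0,0,0,0,-0.04,-0.06,-0.06,-0.06,-0.06,0,0],"yaw":[0,0,0,0,0,0,0,0,0,0,0]}' | python3 nudge.py; python3 d.py .469 .262 .18 1.67
```

```text
time: 22.63
tool_pos: [0.4296, -0.3232, 0.0544]
ee_rot: [-3.142, -0.0, 1.678]
wrist_force: [-0.5, -0.9, -1.2]
width: 0.0439
finger_force: 30.0
time: 22.97
tool_pos: [0.4299, -0.3235, 0.0536]
ee_rot: [3.141, 0.001, 1.678]
wrist_force: [-0.0, 0.6, 2.9]
width: 0.0438
finger_force: 30.0
time: 23.88
tool_pos: [0.4306, -0.3241, 0.1953]
ee_rot: [3.138, 0.004, 1.678]
wrist_force: [0.4, -0.4, -1.0]
width: 0.0781
finger_force: 0.0
turn 0.0078 then dx 0.5794 dy 0.0962 dz 0.0153 | now [ 0.4306 -0.3241  0.1953] [3.138 0.004 1.678] w 0.0781 F [ 0.4 -0.4 -1. ] ff 0.0 t 23.8833 q [-0.75  0.06  1.42  0.    1.66 -0.86]
```

In the tool's units: 0.0341 m / 0.5 = 0.0682, 0.0057 m / 0.5 = 0.0114, 0.008 rad / 3.1416 = 0.0025.

```bash
echo '{"jaw":[0.082,0.082,0.082,0.082,0.082,0.082,0.082,0.082,0.082,0.082,0.082,0.082,0.082,0.082,0.082,0.082,0.082,0.082,0.082,0.082],"tx":[0.0682,0.0682,0.0682,0.0682,0.0682,0.0682,0.0682,0.0682,0.0682,0.0682,0.0682,0.0682,0.0682,0.0682,0.0682,0.0682,0.0682,0,0,0],"ty":[0.0114,0.0114,0.0114,0.0114,0.0114,0.0114,0.0114,0.0114,0.0114,0.0114,0.0114,0.0114,0.0114,0.0114,0.0114,0.0114,0.0114,0,0,0],"tz":[0,0,0,0,0,0,0,0,0,0,0,0,0,0,0,0,0,0,0,0],"yaw":[0.0025,0,0,0,0,0,0,0,0,0,0,0,0,0,0,0,0,0,0,0]}' | python3 nudge.py; python3 d.py .469 .262 .1 1.67; python3 - <<'E'
from h import *
s=snapshot('wrist');cv2.imwrite('pics/w4.png',s['color'])
c=s['color'][60:260,150:370];cv2.imwrite('pics/w4c.png',cv2.resize(c,None,fx=3,fy=3,interpolation=cv2.INTER_CUBIC))
E
```

```text
time: 25.55
tool_pos: [0.4677, 0.2625, 0.1911]
ee_rot: [-3.138, 0.002, 1.67]
wrist_force: [0.3, -0.2, -0.1]
width: 0.0817
finger_force: 0.0
turn 0.0001 then dx -0.0007 dy 0.0012 dz 0.0911 | now [0.4677 0.2625 0.1911] [-3.138e+00  2.000e-03  1.670e+00] w 0.0817 F [ 0.3 -0.2 -0.1] ff 0.0 t 25.55 q [ 0.41  0.06  1.42 -0.    1.66  0.31]
```

View pics/w4c.png

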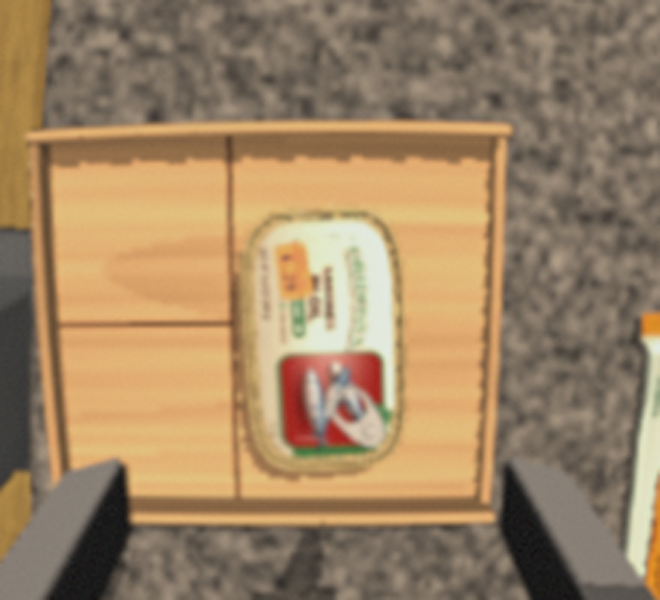

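```bash
python3 - <<'E'
from h import *
s=snapshot('wrist')
F=lambda a,b,z: fish(s,150+(a+.5)/3-.5,60+(b+.5)/3-.5,z)[:2]
L,R,T,B=F(250,340,.034),F(400,340,.034),F(325,211,.034),F(325,472,.034)
print('tin edges',L,R,T,B,'c',(L+R+T+B)/4,'w',np.linalg.norm(R-L),'l',np.linalg.norm(T-B))
c=[F(30,133,.03),F(512,127,.03),F(495,520,.03),F(60,522,.03)];print('stand',np.round(c,4).tolist(),np.mean(c,0))
m=(F(400,222,.034)+F(250,222,.034))/2;n=(F(400,450,.034)+F(250,450,.034))/2;print('yaw from axis',np.arctan2(-(m-n)[0],(m-n)[1]))
E
```

```text
tin edges [0.44301574 0.25805103] [0.5008738  0.26383133] [0.46690274 0.31055129] [0.47749203 0.20649101] c [0.47207108 0.25973116] w 0.058146084639106956 l 0.10459768650103103
stand [[0.3494, 0.3318], [0.5348, 0.3507], [0.5517, 0.1897], [0.3667, 0.1692]] [0.450644   0.26036542]
yaw from axis 0.10138514946320865
```

In the tool's units: 0.03 m / 0.5 = 0.06, 0.025 m / 0.5 = 0.05.

```bash
echo '{"jaw":[0.082,0.082,0.082,0.082,0.082,0.082,0.082,0.082,0.082,0.082],"tx":[-0.004,0,0,0,0,0,0,0,0,0],"ty":[0.005,0,0,0,0,0,0,0,0,0],"tz":[0.06,0.06,0.06,0.06,0.05,0.03,0.02,0,0,0],"yaw":[0,0,0,0,0,0,0,0,0,0]}' | python3 nudge.py; python3 d.py .471 .26 .013 1.67
```

```text
time: 26.48
tool_pos: [0.4725, 0.2616, 0.0247]
ee_rot: [3.139, -0.001, 1.669]
wrist_force: [-0.1, 0.5, -0.1]
width: 0.082
finger_force: 0.0
turn -0.001 then dx -0.0014 dy -0.0016 dz 0.0117 | now [0.4725 0.2616 0.0247] [ 3.139e+00 -1.000e-03  1.669e+00] w 0.082 F [-0.1  0.5 -0.1] ff 0.0 t 26.4833 q [0.4  0.17 1.65 0.   1.32 0.3 ]
```

The manual's scale: shifts go in shares of 0.5 m and turns go in shares of 180 degrees. Converting my numbers, 0.005 m / 0.5 = 0.01, 0.004 m / 0.5 = 0.008.

```bash
echo '{"jaw":[0.082,0.082,0.082,0.082,0.082],"tx":[-0.002,0,0,0,0],"ty":[-0.002,0,0,0,0],"tz":[0.01,0.008,0.004,0,0],"yaw":[0,0,0,0,0]}' | python3 nudge.py; echo '{"jaw":[0.05,0.05,0.05,0.05,0.05,0.05,0.05],"tx":[0,0,0,0,0,0,0],"ty":[0,0,0,0,0,0,0],"tz":[0,0,0,0,0,0,0],"yaw":[0,0,0,0,0,0,0]}' | python3 nudge.py; python3 d.py .471 .26 .11 1.67;  echo '{"jaw":[0.05,0.05,0.05,0.05,0.05,0.05],"tx":[0,0,0,0,0,0],"ty":[0,0,0,0,0,0],"tz":[-0.04,-0.06,-0.06,-0.06,0,0],"yaw":[0,0,0,0,0,0]}' | python3 nudge.py; python3 d.py .4592 .007 .1 1.534
```

```text
time: 26.9
tool_pos: [0.4702, 0.2604, 0.0119]
ee_rot: [-3.141, -0.0, 1.67]
wrist_force: [-0.2, -0.5, 0.0]
width: 0.082
finger_force: 0.0
time: 27.48
tool_pos: [0.4705, 0.2605, 0.0121]
ee_rot: [3.141, -0.0, 1.67]
wrist_force: [0.7, -0.1, -0.7]
width: 0.0597
finger_force: 29.8
turn -0.0002 then dx -0.0005 dy 0.0005 dz -0.0979 | now [0.4705 0.2605 0.0121] [ 3.141 -0.     1.67 ] w 0.0597 F [ 0.7 -0.1 -0.7] ff 29.8 t 27.4833 q [0.4  0.18 1.66 0.   1.3  0.3 ]
time: 27.98
tool_pos: [0.4714, 0.2609, 0.1238]
ee_rot: [3.138, -0.001, 1.67]
wrist_force: [-0.4, -1.2, -2.7]
width: 0.0593
finger_force: 29.9
turn 0.1359 then dx -0.2542 dy -0.0028 dz 0.0238 | now [0.4714 0.2609 0.1238] [ 3.138e+00 -1.000e-03  1.670e+00] w 0.0593 F [-0.4 -1.2 -2.7] ff 29.9 t 27.9833 q [0.4  0.09 1.53 0.   1.52 0.3 ]
```

In the tool's units: -0.0318 m / 0.5 = -0.0636, -0.03 m / 0.5 = -0.06, 0.068 rad / 3.1416 = 0.0216.

```bash
echo '{"jaw":[0.05,0.05,0.05,0.05,0.05,0.05,0.05,0.05,0.05,0.05,0.05,0.05,0.05],"tx":[0,0,-0.0636,-0.0636,-0.0636,-0.0636,-0.0636,-0.0636,-0.0636,-0.0636,0,0,0],"ty":[0,0,0,0,0,0,0,0,0,0,0,0,0],"tz":[-0.06,-0.06,0,0,0,0,0,0,0,0,0,0,0],"yaw":[0.0216,0.0216,0,0,0,0,0,0,0,0,0,0,0]}' | python3 nudge.py; python3 d.py .460 .007 .1 1.534; python3 - <<'E'
from h import *
s=snapshot('wrist');cv2.imwrite('pics/w5.png',s['color'])
c=s['color'][60:260,110:374];cv2.imwrite('pics/w5c.png',cv2.resize(c,None,fx=3,fy=3,interpolation=cv2.INTER_CUBIC))
E
```

```text
time: 29.07
tool_pos: [0.46, 0.0066, 0.18]
ee_rot: [-3.138, -0.001, 1.533]
wrist_force: [-0.4, 0.5, -0.9]
width: 0.0592
finger_force: 29.9
turn -0.0006 then dx 0.0004 dy 0.0 dz 0.08 | now [0.46   0.0066 0.18  ] [-3.138e+00 -1.000e-03  1.533e+00] w 0.0592 F [-0.4  0.5 -0.9] ff 29.9 t 29.0667 q [-0.11 -0.11  1.61  0.    1.64 -0.07]
```

View pics/w5c.png

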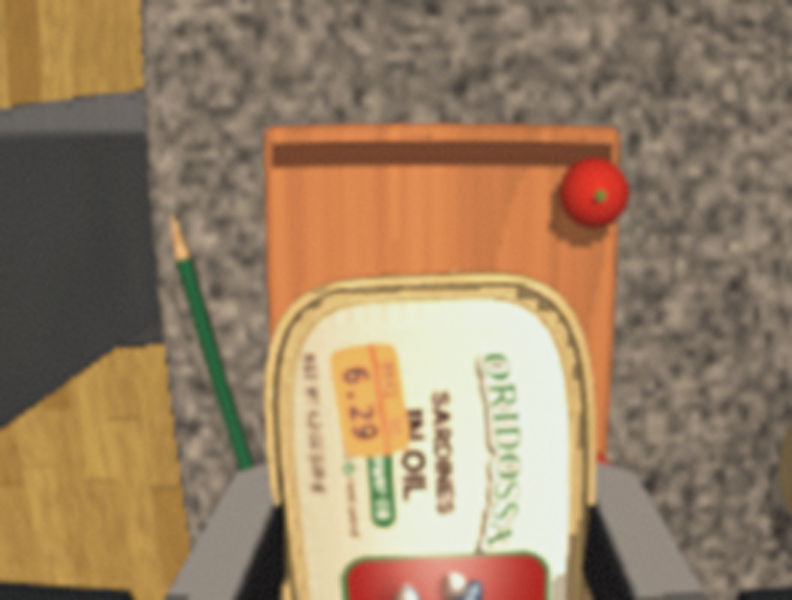

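```bash
python3 - <<'E'
from h import *
s=snapshot('wrist')
F=lambda a,b,z=.014: fish(s,110+(a+.5)/3-.5,60+(b+.5)/3-.5,z)[:2]
A,B=F(265,130),F(619,129);print('far end corners',A,B,np.linalg.norm(B-A),'yaw',np.arctan2(*(B-A)[::-1]))
C,D=F(269,320),F(605,455);print('edge yaws',np.arctan2(-(A-C)[0],(A-C)[1]),np.arctan2(-(B-D)[0],(B-D)[1]))
for y in(-.03,-.037,-.045):
    print(y,'board c',(A+B)/2-.0825*np.array([-np.sin(y),np.cos(y)]))
t=F(597,190,.028);print('tomato_a',t)
for y in (-.037,): print('c from tomato',t-np.array([[np.cos(y),-np.sin(y)],[np.sin(y),np.cos(y)]])@[.057,.057])
T=probe_bus.get_obs()['tool_pos'][2]-.002+.024; e=F(430,275,T);print('tin +y end',e)
# pure colour fit of board in top view
t=cv2.imread('pics/top0.png');s2=snapshot('top')
hsv=cv2.cvtColor(t,cv2.COLOR_BGR2HSV);m=((hsv[...,0]<14)&(hsv[...,1]>110)).astype('uint8');m[:,:220]=0;m[:,310:]=0;m[:160]=0;m[230:]=0
m=cv2.morphologyEx(m,cv2.MORPH_CLOSE,np.ones((5,5)));cn=max(cv2.findContours(m,0,2)[0],key=cv2.contourArea);r=cv2.minAreaRect(cn);print(r,onz(s2,*r[0],.014))
E
```

```text
far end corners [0.3973075  0.08981808] [0.53418458 0.08551399] 0.13694473025973364 yaw -0.03143459075513862
edge yaws -0.04346283712817185 -0.03811131269076985
-0.03 board c [0.46327141 0.00520316]
-0.037 board c [0.46269424 0.0052225 ]
-0.045 board c [0.46203479 0.00524955]
tomato_a [0.5225896  0.06252101]
c from tomato [0.46352009 0.00766854]
tin +y end [0.46163836 0.05896116]
((262.0924072265625, 194.02540588378906), (67.0516357421875, 57.24033737182617), 1.3322198390960693) [0.45965143 0.00791779 0.014     ]
```

In the tool's units: 0.03 m / 0.5 = 0.06, 0.01 m / 0.5 = 0.02.

```bash
echo '{"jaw":[0.05,0.05,0.05,0.05,0.05,0.05,0.05,0.05,0.05,0.05],"tx":[0,0,0,0,0,0,0,0,0,0],"ty":[0,0,0,0,0,0,0,0,0,0],"tz":[0.06,0.06,0.06,0.06,0.04,0.02,0.008,0,0,0],"yaw":[0,0,0,0,0,0,0,0,0,0]}' | python3 nudge.py; python3 d.py .461 .0065 .018 1.534
```

```text
time: 30.05
tool_pos: [0.4625, 0.0062, 0.0298]
ee_rot: [3.138, 0.0, 1.534]
wrist_force: [-0.2, -0.2, -1.3]
width: 0.0591
finger_force: 29.9
turn 0.0002 then dx 0.0002 dy -0.0015 dz 0.0118 | now [0.4625 0.0062 0.0298] [3.138 0.    1.534] w 0.0591 F [-0.2 -0.2 -1.3] ff 29.9 t 30.05 q [-0.11 -0.    1.82  0.    1.32 -0.07]
```

In the tool's units: 0.004 m / 0.5 = 0.008, 0.003 m / 0.5 = 0.006.

```bash
echo '{"jaw":[0.05,0.05,0.05,0.05,0.05,0.05],"tx":[0,0,0,0,0,0],"ty":[-0.002,0,0,0,0,0],"tz":[0.008,0.006,0.004,0,0,0],"yaw":[0,0,0,0,0,0]}' | python3 nudge.py; echo '{"jaw":[0.05,0.05,0.05,0.05],"tx":[0,0,0,0],"ty":[0,0,0,0],"tz":[0.003,0,0,0],"yaw":[0,0,0,0]}' | python3 nudge.py; python3 d.py .461 .0065 .016 1.534
```

```text
time: 30.55
tool_pos: [0.4599, 0.0062, 0.019]
ee_rot: [3.141, -0.0, 1.534]
wrist_force: [-0.1, -0.4, -0.9]
width: 0.0594
finger_force: 29.9
time: 30.88
tool_pos: [0.4599, 0.0062, 0.0175]
ee_rot: [3.142, -0.0, 1.534]
wrist_force: [0.4, 0.0, -2.3]
width: 0.0596
finger_force: 29.9
turn -0.0002 then dx 0.0003 dy 0.0011 dz 0.0015 | now [0.4599 0.0062 0.0175] [ 3.142 -0.     1.534] w 0.0596 F [ 0.4  0.  -2.3] ff 29.9 t 30.8833 q [-0.11  0.01  1.84  0.    1.29 -0.07]
```

In the tool's units: 0.001 m / 0.5 = 0.002.

```bash
echo '{"jaw":[0.05,0.05,0.05,0.05],"tx":[0,0,0,0],"ty":[0.002,0,0,0],"tz":[0.002,0,0,0],"yaw":[0,0,0,0]}' | python3 nudge.py; echo '{"jaw":[0.05,0.05,0.05,0.076,0.076,0.076,0.076,0.076,0.076,0.076,0.076,0.076,0.076,0.08,0.08],"tx":[0,0,0,0,0,0,0,0,0,0,0,0,0,0,0],"ty":[0,0,0,0,0,0,0,0,0,0,0,0,0,0,0],"tz":[0.001,0,0,0,0,0,0,-0.02,-0.06,-0.06,-0.06,-0.06,-0.06,0,0],"yaw":[0,0,0,0,0,0,0,0,0,0,0,0,0,0,0]}' | python3 nudge.py; python3 d.py .4179 -.1991 .18 1.678; python3 - <<'E'
from h import *
s=snapshot('wrist');cv2.imwrite('pics/w6.png',s['color'])
c=s['color'][60:260,110:374];cv2.imwrite('pics/w6c.png',cv2.resize(c,None,fx=3,fy=3,interpolation=cv2.INTER_CUBIC))
E
```

```text
time: 31.22
tool_pos: [0.4609, 0.0062, 0.0165]
ee_rot: [-3.142, -0.0, 1.534]
wrist_force: [-0.0, -0.1, -1.2]
width: 0.0593
finger_force: 29.9
time: 32.47
tool_pos: [0.4623, 0.006, 0.1791]
ee_rot: [3.136, 0.0, 1.534]
wrist_force: [-0.4, -0.3, -0.6]
width: 0.0797
finger_force: 0.0
turn -0.1442 then dx -0.1992 dy -0.0661 dz -0.0009 | now [0.4623 0.006  0.1791] [3.136 0.    1.534] w 0.0797 F [-0.4 -0.3 -0.6] ff 0.0 t 32.4667 q [-0.11 -0.11  1.62  0.    1.63 -0.07]
```

View pics/w6c.png

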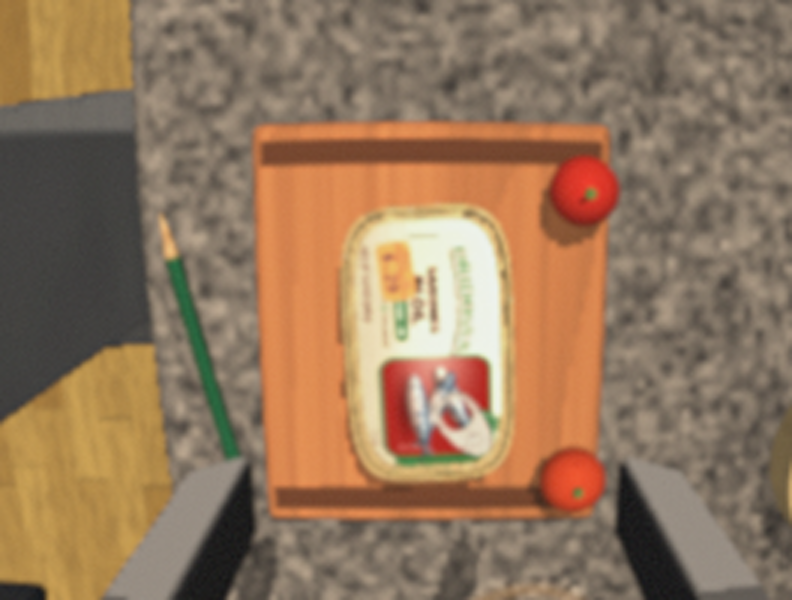

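```bash
python3 - <<'E'
from h import *
s=snapshot('wrist')
F=lambda a,b,z=.014: fish(s,110+(a+.5)/3-.5,60+(b+.5)/3-.5,z)[:2]
c=np.array([F(256,127),F(609,127),F(597,518),F(270,518)]);print(c.round(4).tolist(),'board',c.mean(0))
e=np.array([F(347,340,.038),F(515,340,.038),F(430,205,.038),F(430,483,.038)]);print(e.round(4).tolist(),'tin',e.mean(0))
E
```

```text
[[0.3963, 0.0901], [0.5313, 0.0851], [0.5275, -0.076], [0.3891, -0.0708]] board [0.46105431 0.00711695]
[[0.4297, 0.0103], [0.4911, 0.008], [0.4619, 0.0584], [0.4579, -0.047]] tin [0.46015909 0.00743489]
```

Tin is centred on the board within about 1 mm, tomatoes untouched. Now the wide jar goes back.

In the tool's units: -0.0285 m / 0.5 = -0.057, -0.0094 m / 0.5 = -0.0188, -0.072 rad / 3.1416 = -0.0229.

```bash
echo '{"jaw":[0.082,0.082,0.082,0.082,0.082,0.082,0.082,0.082,0.082,0.082,0.082,0.082],"tx":[0,0,-0.057,-0.057,-0.057,-0.057,-0.057,-0.057,-0.057,0,0,0],"ty":[0,0,-0.0188,-0.0188,-0.0188,-0.0188,-0.0188,-0.0188,-0.0188,0,0,0],"tz":[0,0,0,0,0,0,0,0,0,0,0,0],"yaw":[-0.0229,-0.0229,0,0,0,0,0,0,0,0,0,0]}' | python3 nudge.py; python3 d.py .4179 -.1991 .054 1.678
```

```text
time: 33.57
tool_pos: [0.4162, -0.1984, 0.1744]
ee_rot: [-3.14, -0.003, 1.678]
wrist_force: [0.5, 0.2, 0.6]
width: 0.0822
finger_force: 0.0
turn -0.0005 then dx -0.0009 dy 0.0016 dz 0.1204 | now [ 0.4162 -0.1984  0.1744] [-3.140e+00 -3.000e-03  1.678e+00] w 0.0822 F [0.5 0.2 0.6] ff 0.0 t 33.5667 q [-0.57 -0.1   1.62  0.    1.63 -0.68]
```

In the tool's units: 0.03 m / 0.5 = 0.06, 0.02 m / 0.5 = 0.04.

```bash
echo '{"jaw":[0.082,0.082,0.082,0.082,0.082,0.082,0.082,0.082],"tx":[0,0,0,0,0,0,0,0],"ty":[0,0,0,0,0,0,0,0],"tz":[0.06,0.06,0.06,0.04,0.02,0,0,0],"yaw":[0,0,0,0,0,0,0,0]}' | python3 nudge.py; python3 d.py .4179 -.1991 .054 1.678; echo '{"jaw":[0.05,0.05,0.05,0.05,0.05,0.05,0.05],"tx":[0,0,0,0,0,0,0],"ty":[0,0,0,0,0,0,0],"tz":[0,0,0,0,0,0,0],"yaw":[0,0,0,0,0,0,0]}' | python3 nudge.py; python3 d.py .4179 -.1991 .054 1.678;echo '{"jaw":[0.05,0.05,0.05,0.05,0.05,0.05,0.05],"tx":[0,0,0,0,0,0,0],"ty":[0,0,0,0,0,0,0],"tz":[-0.04,-0.06,-0.06,-0.06,-0.06,0,0],"yaw":[0,0,0,0,0,0,0]}' | python3 nudge.py; python3 d.py .392 .294 .2 1.67
```

```text
time: 34.23
tool_pos: [0.418, -0.1994, 0.0576]
ee_rot: [3.139, 0.002, 1.679]
wrist_force: [0.1, -0.4, 0.1]
width: 0.0817
finger_force: 0.0
turn 0.0007 then dx 0.0003 dy -0.0001 dz 0.0036 | now [ 0.418  -0.1994  0.0576] [3.139e+00 2.000e-03 1.679e+00] w 0.0817 F [ 0.1 -0.4  0.1] ff 0.0 t 34.2333 q [-0.57 -0.03  1.79  0.    1.38 -0.68]
time: 34.82
tool_pos: [0.4177, -0.1997, 0.0573]
ee_rot: [3.139, 0.001, 1.678]
wrist_force: [0.5, 0.5, 5.5]
width: 0.0662
finger_force: 29.9
turn -0.0003 then dx 0.0005 dy 0.0002 dz 0.0033 | now [ 0.4177 -0.1997  0.0573] [3.139e+00 1.000e-03 1.678e+00] w 0.0662 F [0.5 0.5 5.5] ff 29.9 t 34.8167 q [-0.57 -0.03  1.79  0.    1.38 -0.68]
time: 35.4
tool_pos: [0.4169, -0.1994, 0.1956]
ee_rot: [3.141, 0.001, 1.678]
wrist_force: [-0.3, 0.4, -4.9]
width: 0.0668
finger_force: 29.9
turn 0.0076 then dx 0.4935 dy 0.0241 dz -0.0044 | now [ 0.4169 -0.1994  0.1956] [3.141e+00 1.000e-03 1.678e+00] w 0.0668 F [-0.3  0.4 -4.9] ff 29.9 t 35.4 q [-0.57 -0.11  1.58 -0.    1.67 -0.68]
```

In the tool's units: 0.029 m / 0.5 = 0.058, 0.0015 m / 0.5 = 0.003, 0.0076 rad / 3.1416 = 0.0024.

```bash
echo '{"jaw":[0.05,0.05,0.05,0.05,0.05,0.05,0.05,0.05,0.05,0.05,0.05,0.05,0.05,0.05,0.05,0.05,0.05,0.05,0.05,0.05],"tx":[0.058,0.058,0.058,0.058,0.058,0.058,0.058,0.058,0.058,0.058,0.058,0.058,0.058,0.058,0.058,0.058,0.058,0,0,0],"ty":[0.003,0.003,0.003,0.003,0.003,0.003,0.003,0.003,0.003,0.003,0.003,0.003,0.003,0.003,0.003,0.003,0.003,0,0,0],"tz":[0,0,0,0,0,0,0,0,0,0,0,0,0,0,0,0,0,0,0,0],"yaw":[0.0024,0,0,0,0,0,0,0,0,0,0,0,0,0,0,0,0,0,0,0]}' | python3 nudge.py; python3 d.py .3918 .2938 .07 1.67
```

```text
time: 37.07
tool_pos: [0.3916, 0.2927, 0.1924]
ee_rot: [-3.136, 0.003, 1.671]
wrist_force: [0.5, -0.3, -5.6]
width: 0.0664
finger_force: 29.9
turn 0.0005 then dx 0.0011 dy 0.0003 dz 0.1224 | now [0.3916 0.2927 0.1924] [-3.136e+00  3.000e-03  1.671e+00] w 0.0664 F [ 0.5 -0.3 -5.6] ff 29.9 t 37.0667 q [ 0.53 -0.04  1.53 -0.    1.66  0.43]
```

In the tool's units: 0.03 m / 0.5 = 0.06, 0.025 m / 0.5 = 0.05.

```bash
echo '{"jaw":[0.05,0.05,0.05,0.05,0.05,0.05,0.05,0.05,0.05],"tx":[0.002,0,0,0,0,0,0,0,0],"ty":[0,0,0,0,0,0,0,0,0],"tz":[0.06,0.06,0.05,0.04,0.016,0.006,0,0,0],"yaw":[0,0,0,0,0,0,0,0,0]}' | python3 nudge.py; python3 d.py .3918 .2938 .07 1.67
```

```text
time: 37.82
tool_pos: [0.3942, 0.2954, 0.0819]
ee_rot: [3.138, -0.002, 1.67]
wrist_force: [0.6, -0.2, -3.9]
width: 0.0664
finger_force: 29.9
turn -0.0002 then dx -0.0013 dy -0.0025 dz 0.0119 | now [0.3942 0.2954 0.0819] [ 3.138e+00 -2.000e-03  1.670e+00] w 0.0664 F [ 0.6 -0.2 -3.9] ff 29.9 t 37.8167 q [ 0.53  0.02  1.69 -0.    1.43  0.43]
```

```bash
echo '{"jaw":[0.05,0.05,0.05,0.05,0.05,0.05],"tx":[0,0,0,0,0,0],"ty":[0,0,0,0,0,0],"tz":[0.012,0.006,0,0,0,0],"yaw":[0,0,0,0,0,0]}' | python3 nudge.py; python3 d.py .3918 .2938 .065 1.67
```

```text
time: 38.32
tool_pos: [0.393, 0.295, 0.0711]
ee_rot: [3.141, -0.0, 1.67]
wrist_force: [-0.0, -0.2, -6.0]
width: 0.0664
finger_force: 29.9
turn 0.0003 then dx -0.0011 dy -0.0013 dz 0.0061 | now [0.393  0.295  0.0711] [ 3.141 -0.     1.67 ] w 0.0664 F [-0.  -0.2 -6. ] ff 29.9 t 38.3167 q [0.53 0.02 1.71 0.   1.41 0.43]
```

In the tool's units: 0.003 m / 0.5 = 0.006, 0.002 m / 0.5 = 0.004.

```bash
echo '{"jaw":[0.05,0.05,0.05,0.05,0.05],"tx":[-0.002,0,0,0,0],"ty":[-0.002,0,0,0,0],"tz":[0.006,0.004,0,0,0],"yaw":[0,0,0,0,0]}' | python3 nudge.py; echo '{"jaw":[0.05,0.05,0.05,0.05],"tx":[0,0,0,0],"ty":[0,0,0,0],"tz":[0.003,0,0,0],"yaw":[0,0,0,0]}' | python3 nudge.py; python3 d.py .3918 .2938 .063 1.67
```

```text
time: 38.73
tool_pos: [0.392, 0.2938, 0.0659]
ee_rot: [-3.142, -0.0, 1.67]
wrist_force: [0.2, 0.4, -5.8]
width: 0.0668
finger_force: 29.9
time: 39.07
tool_pos: [0.3921, 0.2938, 0.0645]
ee_rot: [3.142, -0.0, 1.67]
wrist_force: [-0.5, -0.2, -5.3]
width: 0.0664
finger_force: 29.9
turn 0.0002 then dx 0.0 dy -0.0003 dz 0.0015 | now [0.3921 0.2938 0.0645] [ 3.142 -0.     1.67 ] w 0.0664 F [-0.5 -0.2 -5.3] ff 29.9 t 39.0667 q [0.53 0.03 1.72 0.   1.4  0.43]
```

In the tool's units: 0.0015 m / 0.5 = 0.003.

```bash
echo '{"jaw":[0.05,0.05,0.05,0.05],"tx":[0,0,0,0],"ty":[0,0,0,0],"tz":[0.003,0,0,0],"yaw":[0,0,0,0]}' | python3 nudge.py; echo '{"jaw":[0.05,0.05,0.05,0.05],"tx":[0,0,0,0],"ty":[0,0,0,0],"tz":[0.002,0,0,0],"yaw":[0,0,0,0]}' | python3 nudge.py
```

```text
time: 39.4
tool_pos: [0.3923, 0.2941, 0.0634]
ee_rot: [3.141, -0.001, 1.67]
wrist_force: [-0.1, 0.9, -2.6]
width: 0.0665
finger_force: 29.9
time: 39.73
tool_pos: [0.3923, 0.2942, 0.0633]
ee_rot: [3.141, -0.001, 1.67]
wrist_force: [-3.5, 0.3, 5.9]
width: 0.0667
finger_force: 29.9
```

Contact with the floor is confirmed (the force reversed). Release, then fetch the spice jar.

In the tool's units: -0.03 m / 0.5 = -0.06, -0.02 m / 0.5 = -0.04.

```bash
echo '{"jaw":[0.05,0.05,0.08,0.08,0.08,0.08,0.08,0.08,0.08,0.08,0.064,0.064,0.064],"tx":[0,0,0,0,0,0,0,0,0,0,0,0,0],"ty":[0,0,0,0,0,0,0,0,0,0,0,0,0],"tz":[-0.002,0,0,0,0,0,-0.04,-0.06,-0.06,-0.06,-0.03,0,0],"yaw":[0,0,0,0,0,0,0,0,0,0,0,0,0]}' | python3 nudge.py; python3 d.py .4299 -.3235 .18 1.678
```

```text
time: 40.82
tool_pos: [0.3925, 0.2939, 0.1884]
ee_rot: [3.14, -0.001, 1.67]
wrist_force: [-0.1, -0.5, -0.8]
width: 0.0652
finger_force: 0.0
turn -0.008 then dx -0.6179 dy -0.0289 dz 0.0084 | now [0.3925 0.2939 0.1884] [ 3.14e+00 -1.00e-03  1.67e+00] w 0.0652 F [-0.1 -0.5 -0.8] ff 0.0 t 40.8167 q [ 0.53 -0.04  1.54 -0.    1.65  0.43]
```

In the tool's units: -0.0363 m / 0.5 = -0.0726, -0.0017 m / 0.5 = -0.0034, -0.008 rad / 3.1416 = -0.0025.

```bash
echo '{"jaw":[0.064,0.064,0.064,0.064,0.064,0.064,0.064,0.064,0.064,0.064,0.064,0.064,0.064,0.064,0.064,0.064,0.064,0.064,0.064,0.064],"tx":[-0.0726,-0.0726,-0.0726,-0.0726,-0.0726,-0.0726,-0.0726,-0.0726,-0.0726,-0.0726,-0.0726,-0.0726,-0.0726,-0.0726,-0.0726,-0.0726,-0.0726,0,0,0],"ty":[-0.0034,-0.0034,-0.0034,-0.0034,-0.0034,-0.0034,-0.0034,-0.0034,-0.0034,-0.0034,-0.0034,-0.0034,-0.0034,-0.0034,-0.0034,-0.0034,-0.0034,0,0,0],"tz":[0,0,0,0,0,0,0,0,0,0,0,0,0,0,0,0,0,0,0,0],"yaw":[-0.0025,0,0,0,0,0,0,0,0,0,0,0,0,0,0,0,0,0,0,0]}' | python3 nudge.py; python3 d.py .4299 -.3235 .055 1.678
```

```text
time: 42.48
tool_pos: [0.4283, -0.3219, 0.1857]
ee_rot: [-3.139, -0.004, 1.678]
wrist_force: [-0.6, -0.7, 0.1]
width: 0.0642
finger_force: 0.0
turn -0.0002 then dx -0.0018 dy 0.0014 dz 0.1307 | now [ 0.4283 -0.3219  0.1857] [-3.139 -0.004  1.678] w 0.0642 F [-0.6 -0.7  0.1] ff 0.0 t 42.4833 q [-0.75  0.06  1.43  0.    1.65 -0.86]
```

In the tool's units: 0.03 m / 0.5 = 0.06, -0.001 m / 0.5 = -0.002.

```bash
echo '{"jaw":[0.064,0.064,0.064,0.064,0.064,0.064,0.064,0.064,0.064],"tx":[-0.002,0,0,0,0,0,0,0,0],"ty":[0,0,0,0,0,0,0,0,0],"tz":[0.06,0.06,0.06,0.04,0.03,0.006,0,0,0],"yaw":[0,0,0,0,0,0,0,0,0]}' | python3 nudge.py; echo '{"jaw":[0.03,0.03,0.03,0.03,0.03,0.03,0.03],"tx":[0,0,0,0,0,0,0],"ty":[0,0,0,0,0,0,0],"tz":[0,0,0,0,0,0,0],"yaw":[0,0,0,0,0,0,0]}' | python3 nudge.py; python3 d.py .4299 -.3235 .055 1.678;echo '{"jaw":[0.03,0.03,0.03,0.03,0.03,0.03,0.03],"tx":[0,0,0,0,0,0,0],"ty":[0,0,0,0,0,0,0],"tz":[-0.04,-0.06,-0.06,-0.06,-0.05,0,0],"yaw":[0,0,0,0,0,0,0]}' | python3 nudge.py; python3 d.py .3985 .2188 .2 1.67
```

```text
time: 43.23
tool_pos: [0.4302, -0.3241, 0.0617]
ee_rot: [3.139, 0.002, 1.679]
wrist_force: [1.3, -0.0, -0.7]
width: 0.0639
finger_force: 0.0
time: 43.82
tool_pos: [0.4296, -0.3242, 0.0606]
ee_rot: [3.141, 0.001, 1.678]
wrist_force: [0.1, 0.0, 3.1]
width: 0.044
finger_force: 30.0
turn 0.0001 then dx 0.0007 dy 0.0003 dz 0.0056 | now [ 0.4296 -0.3242  0.0606] [3.141e+00 1.000e-03 1.678e+00] w 0.044 F [0.1 0.  3.1] ff 30.0 t 43.8167 q [-0.75  0.13  1.61  0.    1.39 -0.86]
time: 44.4
tool_pos: [0.4296, -0.3243, 0.1957]
ee_rot: [3.14, 0.002, 1.678]
wrist_force: [-0.4, 0.3, -1.6]
width: 0.0438
finger_force: 30.0
turn 0.0082 then dx 0.5435 dy 0.0228 dz -0.0043 | now [ 0.4296 -0.3243  0.1957] [3.140e+00 2.000e-03 1.678e+00] w 0.0438 F [-0.4  0.3 -1.6] ff 30.0 t 44.4 q [-0.75  0.06  1.42 -0.    1.66 -0.86]
```

In the tool's units: 0.032 m / 0.5 = 0.064, 0.0014 m / 0.5 = 0.0028, 0.008 rad / 3.1416 = 0.0025.

```bash
echo '{"jaw":[0.03,0.03,0.03,0.03,0.03,0.03,0.03,0.03,0.03,0.03,0.03,0.03,0.03,0.03,0.03,0.03,0.03,0.03,0.03,0.03],"tx":[0.064,0.064,0.064,0.064,0.064,0.064,0.064,0.064,0.064,0.064,0.064,0.064,0.064,0.064,0.064,0.064,0.064,0,0,0],"ty":[0.0028,0.0028,0.0028,0.0028,0.0028,0.0028,0.0028,0.0028,0.0028,0.0028,0.0028,0.0028,0.0028,0.0028,0.0028,0.0028,0.0028,0,0,0],"tz":[0,0,0,0,0,0,0,0,0,0,0,0,0,0,0,0,0,0,0,0],"yaw":[0.0025,0,0,0,0,0,0,0,0,0,0,0,0,0,0,0,0,0,0,0]}' | python3 nudge.py; python3 d.py .3983 .2183 .07 1.67
```

```text
time: 46.07
tool_pos: [0.3977, 0.219, 0.1926]
ee_rot: [-3.137, 0.002, 1.671]
wrist_force: [-0.1, -1.4, -1.0]
width: 0.0443
finger_force: 30.0
turn 0.0006 then dx -0.0008 dy 0.0006 dz 0.1226 | now [0.3977 0.219  0.1926] [-3.137e+00  2.000e-03  1.671e+00] w 0.0443 F [-0.1 -1.4 -1. ] ff 30.0 t 46.0667 q [ 0.38 -0.12  1.6  -0.    1.67  0.28]
```

In the tool's units: 0.03 m / 0.5 = 0.06, 0.025 m / 0.5 = 0.05.

```bash
echo '{"jaw":[0.03,0.03,0.03,0.03,0.03,0.03,0.03,0.03,0.03,0.03],"tx":[-0.002,0,0,0,0,0,0,0,0,0],"ty":[-0.002,0,0,0,0,0,0,0,0,0],"tz":[0.06,0.06,0.05,0.04,0.016,0.006,0,0,0,0],"yaw":[0,0,0,0,0,0,0,0,0,0]}' | python3 nudge.py; echo '{"jaw":[0.03,0.03,0.03,0.03,0.03],"tx":[0,0,0,0,0],"ty":[0,0,0,0,0],"tz":[0.004,0.002,0,0,0],"yaw":[0,0,0,0,0]}' | python3 nudge.py; python3 d.py .3983 .2183 .0666 1.67
```

```text
time: 46.9
tool_pos: [0.3989, 0.219, 0.0806]
ee_rot: [3.139, -0.001, 1.67]
wrist_force: [-0.4, -0.7, -0.9]
width: 0.0442
finger_force: 30.0
time: 47.32
tool_pos: [0.3978, 0.2187, 0.076]
ee_rot: [3.142, -0.0, 1.67]
wrist_force: [-0.4, 0.8, -1.6]
width: 0.0439
finger_force: 30.0
turn 0.0003 then dx -0.0005 dy 0.0005 dz 0.0094 | now [0.3978 0.2187 0.076 ] [ 3.142 -0.     1.67 ] w 0.0439 F [-0.4  0.8 -1.6] ff 30.0 t 47.3167 q [ 0.38 -0.06  1.78  0.    1.42  0.28]
```

In the tool's units: 0.003 m / 0.5 = 0.006, 0.0015 m / 0.5 = 0.003.

```bash
echo '{"jaw":[0.03,0.03,0.03,0.03,0.03,0.03],"tx":[0,0,0,0,0,0],"ty":[0.001,0,0,0,0,0],"tz":[0.006,0.006,0.003,0,0,0],"yaw":[0,0,0,0,0,0]}' | python3 nudge.py; echo '{"jaw":[0.03,0.03,0.03,0.03],"tx":[0,0,0,0],"ty":[0,0,0,0],"tz":[0.003,0,0,0],"yaw":[0,0,0,0]}' | python3 nudge.py; echo '{"jaw":[0.03,0.03,0.03,0.03],"tx":[0,0,0,0],"ty":[0,0,0,0],"tz":[0.002,0,0,0],"yaw":[0,0,0,0]}' | python3 nudge.py
```

```text
time: 47.82
tool_pos: [0.3983, 0.2188, 0.0685]
ee_rot: [-3.142, -0.0, 1.67]
wrist_force: [0.1, 0.0, -0.8]
width: 0.044
finger_force: 30.0
time: 48.15
tool_pos: [0.3983, 0.2187, 0.067]
ee_rot: [3.141, -0.0, 1.67]
wrist_force: [-0.7, -0.1, -1.3]
width: 0.044
finger_force: 30.0
time: 48.48
tool_pos: [0.3985, 0.2189, 0.0666]
ee_rot: [3.141, -0.0, 1.67]
wrist_force: [-0.6, -0.7, 2.9]
width: 0.0442
finger_force: 30.0
```

In the tool's units: -0.03 m / 0.5 = -0.06, -0.015 m / 0.5 = -0.03.

```bash
echo '{"jaw":[0.03,0.03,0.06,0.06,0.06,0.06,0.06,0.06,0.06,0.06,0.06,0.062,0.062],"tx":[0,0,0,0,0,0,0,0,0,0,0,0,0],"ty":[0,0,0,0,0,0,0,0,0,0,0,0,0],"tz":[-0.001,0,0,0,0,0,-0.04,-0.06,-0.06,-0.06,-0.03,0,0],"yaw":[0,0,0,0,0,0,0,0,0,0,0,0,0]}' | python3 nudge.py; python3 d.py .4244 -.2625 .18 1.680; python3 - <<'E'
from h import *
s=snap('scene','s7.png')
c=s['color'][120:260,120:420];cv2.imwrite('pics/s7c.png',cv2.convertScaleAbs(cv2.resize(c,None,fx=2.6,fy=2.6,interpolation=cv2.INTER_CUBIC),alpha=1.2))
E
```

```text
time: 49.57
tool_pos: [0.3987, 0.2189, 0.1919]
ee_rot: [3.14, -0.001, 1.67]
wrist_force: [-0.2, -0.2, 0.1]
width: 0.0623
finger_force: 0.0
turn -0.0099 then dx -0.4813 dy -0.0269 dz 0.0119 | now [0.3987 0.2189 0.1919] [ 3.14e+00 -1.00e-03  1.67e+00] w 0.0623 F [-0.2 -0.2  0.1] ff 0.0 t 49.5667 q [ 0.38 -0.13  1.61  0.    1.66  0.28]
```

View pics/s7c.png

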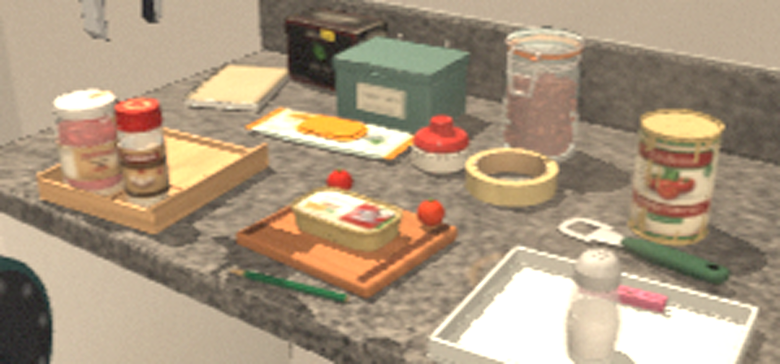

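Both jars stand upright in the stand, with the tin flat on the board and the shaker on the tray. Now fetch the shaker.

In the tool's units: -0.0344 m / 0.5 = -0.0688, -0.0019 m / 0.5 = -0.0038, -0.01 rad / 3.1416 = -0.0032.

```bash
echo '{"jaw":[0.062,0.062,0.062,0.062,0.062,0.062,0.062,0.062,0.062,0.062,0.062,0.062,0.062,0.062,0.062,0.062,0.062],"tx":[-0.0688,-0.0688,-0.0688,-0.0688,-0.0688,-0.0688,-0.0688,-0.0688,-0.0688,-0.0688,-0.0688,-0.0688,-0.0688,-0.0688,0,0,0],"ty":[-0.0038,-0.0038,-0.0038,-0.0038,-0.0038,-0.0038,-0.0038,-0.0038,-0.0038,-0.0038,-0.0038,-0.0038,-0.0038,-0.0038,0,0,0],"tz":[0,0,0,0,0,0,0,0,0,0,0,0,0,0,0,0,0],"yaw":[-0.0032,0,0,0,0,0,0,0,0,0,0,0,0,0,0,0,0]}' | python3 nudge.py; python3 d.py .4244 -.2625 .048 1.680
```

```text
time: 51.03
tool_pos: [0.4233, -0.2619, 0.1894]
ee_rot: [-3.139, -0.003, 1.68]
wrist_force: [0.3, 0.4, -0.0]
width: 0.062
finger_force: 0.0
turn -0.0001 then dx -0.0007 dy 0.001 dz 0.1414 | now [ 0.4233 -0.2619  0.1894] [-3.139e+00 -3.000e-03  1.680e+00] w 0.062 F [ 0.3  0.4 -0. ] ff 0.0 t 51.0333 q [-0.67 -0.02  1.52  0.    1.65 -0.78]
```

In the tool's units: 0.03 m / 0.5 = 0.06, 0.025 m / 0.5 = 0.05.

```bash
echo '{"jaw":[0.062,0.062,0.062,0.062,0.062,0.062,0.062,0.062,0.062,0.062],"tx":[0,0,0,0,0,0,0,0,0,0],"ty":[0,0,0,0,0,0,0,0,0,0],"tz":[0.06,0.06,0.06,0.05,0.03,0.016,0.004,0,0,0],"yaw":[0,0,0,0,0,0,0,0,0,0]}' | python3 nudge.py; echo '{"jaw":[0.03,0.03,0.03,0.03,0.03,0.03,0.03],"tx":[0,0,0,0,0,0,0],"ty":[0,0,0,0,0,0,0],"tz":[0,0,0,0,0,0,0],"yaw":[0,0,0,0,0,0,0]}' | python3 nudge.py; python3 d.py .4299 -.3235 .055 1.678;echo '{"jaw":[0.03,0.03,0.03,0.03,0.03,0.03,0.03],"tx":[0,0,0,0,0,0,0],"ty":[0,0,0,0,0,0,0],"tz":[-0.04,-0.06,-0.06,-0.06,-0.06,0,0],"yaw":[0,0,0,0,0,0,0]}' | python3 nudge.py; python3 d.py .470 .2605 .19 1.67
```

```text
time: 51.87
tool_pos: [0.4251, -0.2634, 0.0531]
ee_rot: [3.139, 0.002, 1.681]
wrist_force: [-0.1, 0.1, 0.1]
width: 0.0624
finger_force: 0.0
time: 52.45
tool_pos: [0.4244, -0.2632, 0.052]
ee_rot: [3.141, 0.001, 1.68]
wrist_force: [-0.0, 0.3, 3.8]
width: 0.0441
finger_force: 29.5
turn 0.0021 then dx -0.0606 dy -0.001 dz -0.003 | now [ 0.4244 -0.2632  0.052 ] [3.141e+00 1.000e-03 1.680e+00] w 0.0441 F [-0.   0.3  3.8] ff 29.5 t 52.45 q [-0.67  0.06  1.71  0.    1.37 -0.78]
time: 53.03
tool_pos: [0.4248, -0.2635, 0.1928]
ee_rot: [3.139, 0.002, 1.68]
wrist_force: [0.3, 0.6, -1.2]
width: 0.044
finger_force: 29.5
turn 0.0102 then dx 0.5169 dy 0.0969 dz 0.0028 | now [ 0.4248 -0.2635  0.1928] [3.139e+00 2.000e-03 1.680e+00] w 0.044 F [ 0.3  0.6 -1.2] ff 29.5 t 53.0333 q [-0.67 -0.02  1.51  0.    1.65 -0.78]
```

In the tool's units: 0.0323 m / 0.5 = 0.0646, 0.006 m / 0.5 = 0.012, 0.01 rad / 3.1416 = 0.0032.

```bash
echo '{"jaw":[0.03,0.03,0.03,0.03,0.03,0.03,0.03,0.03,0.03,0.03,0.03,0.03,0.03,0.03,0.03,0.03,0.03,0.03,0.03],"tx":[0.0646,0.0646,0.0646,0.0646,0.0646,0.0646,0.0646,0.0646,0.0646,0.0646,0.0646,0.0646,0.0646,0.0646,0.0646,0.0646,0,0,0],"ty":[0.012,0.012,0.012,0.012,0.012,0.012,0.012,0.012,0.012,0.012,0.012,0.012,0.012,0.012,0.012,0.012,0,0,0],"tz":[0,0,0,0,0,0,0,0,0,0,0,0,0,0,0,0,0,0,0],"yaw":[0.0032,0,0,0,0,0,0,0,0,0,0,0,0,0,0,0,0,0,0]}' | python3 nudge.py; python3 d.py .470 .260 .07 1.67
```

```text
time: 54.62
tool_pos: [0.467, 0.2601, 0.189]
ee_rot: [-3.137, 0.002, 1.671]
wrist_force: [0.4, -0.8, -1.5]
width: 0.0438
finger_force: 29.5
turn 0.0005 then dx -0.0004 dy 0.003 dz 0.119 | now [0.467  0.2601 0.189 ] [-3.137e+00  2.000e-03  1.671e+00] w 0.0438 F [ 0.4 -0.8 -1.5] ff 29.5 t 54.6167 q [ 0.4   0.06  1.43 -0.    1.65  0.3 ]
```

In the tool's units: 0.03 m / 0.5 = 0.06, 0.025 m / 0.5 = 0.05.

```bash
echo '{"jaw":[0.03,0.03,0.03,0.03,0.03,0.03,0.03,0.03,0.03,0.03],"tx":[-0.002,0,0,0,0,0,0,0,0,0],"ty":[0.002,0,0,0,0,0,0,0,0,0],"tz":[0.06,0.06,0.05,0.04,0.016,0.006,0,0,0,0],"yaw":[0,0,0,0,0,0,0,0,0,0]}' | python3 nudge.py; echo '{"jaw":[0.03,0.03,0.03,0.03,0.03],"tx":[0,0,0,0,0],"ty":[0,0,0,0,0],"tz":[0.006,0.006,0,0,0],"yaw":[0,0,0,0,0]}' | python3 nudge.py; python3 d.py .470 .260 .058 1.67
```

```text
time: 55.45
tool_pos: [0.4702, 0.2604, 0.0772]
ee_rot: [3.138, -0.001, 1.67]
wrist_force: [-0.3, 0.4, -0.4]
width: 0.0441
finger_force: 29.5
time: 55.87
tool_pos: [0.469, 0.26, 0.0694]
ee_rot: [-3.141, 0.0, 1.67]
wrist_force: [-0.0, 0.4, -1.3]
width: 0.0436
finger_force: 29.5
turn 0.0003 then dx -0.0001 dy 0.001 dz 0.0114 | now [0.469  0.26   0.0694] [-3.141  0.     1.67 ] w 0.0436 F [-0.   0.4 -1.3] ff 29.5 t 55.8667 q [0.4  0.12 1.6  0.   1.41 0.3 ]
```

In the tool's units: 0.004 m / 0.5 = 0.008, 0.003 m / 0.5 = 0.006.

```bash
echo '{"jaw":[0.03,0.03,0.03,0.03,0.03,0.03],"tx":[0,0,0,0,0,0],"ty":[0.002,0,0,0,0,0],"tz":[0.008,0.006,0.004,0,0,0],"yaw":[0,0,0,0,0,0]}' | python3 nudge.py; echo '{"jaw":[0.03,0.03,0.03,0.03],"tx":[0,0,0,0],"ty":[0,0,0,0],"tz":[0.003,0,0,0],"yaw":[0,0,0,0]}' | python3 nudge.py; echo '{"jaw":[0.03,0.03,0.03,0.03],"tx":[0,0,0,0],"ty":[0,0,0,0],"tz":[0.002,0,0,0],"yaw":[0,0,0,0]}' | python3 nudge.py
```

```text
time: 56.37
tool_pos: [0.4701, 0.2601, 0.0605]
ee_rot: [3.142, -0.0, 1.67]
wrist_force: [-0.1, -0.1, -1.0]
width: 0.0437
finger_force: 29.5
time: 56.7
tool_pos: [0.4701, 0.2601, 0.059]
ee_rot: [3.142, -0.0, 1.67]
wrist_force: [0.2, -0.2, -1.4]
width: 0.0438
finger_force: 29.5
time: 57.03
tool_pos: [0.4702, 0.2602, 0.0581]
ee_rot: [3.141, -0.0, 1.67]
wrist_force: [0.1, 1.1, -0.6]
width: 0.0438
finger_force: 29.5
```

In the tool's units: -0.03 m / 0.5 = -0.06, -0.02 m / 0.5 = -0.04.

```bash
echo '{"jaw":[0.03,0.03,0.03,0.06,0.06,0.06,0.06,0.06,0.06,0.06,0.06,0.06,0.06,0.062,0.062,0.062],"tx":[0,0,0,0,0,0,0,0,0,0,0,0,0,0,0,0],"ty":[0,0,0,0,0,0,0,0,0,0,0,0,0,0,0,0],"tz":[0.001,0,0,0,0,0,0,-0.04,-0.06,-0.06,-0.06,-0.06,-0.02,0,0,0],"yaw":[0,0,0,0,0,0,0,0,0,0,0,0,0,0,0,0]}' | python3 nudge.py; python3 - <<'E'
from h import *
s=snap('wrist','w8.png');snap('scene','s8.png');snap('top','t8.png')
c=s['color'][50:250,130:390];cv2.imwrite('pics/w8c.png',cv2.resize(c,None,fx=3,fy=3,interpolation=cv2.INTER_CUBIC))
a=snapshot('scene')['color'][120:300,120:420]
cv2.imwrite('pics/s8c.png',cv2.convertScaleAbs(cv2.resize(a,None,fx=2.6,fy=2.6,interpolation=cv2.INTER_CUBIC),alpha=1.2))
E
```

```text
time: 58.37
tool_pos: [0.4691, 0.2596, 0.2047]
ee_rot: [-3.137, 0.001, 1.67]
wrist_force: [-0.2, 0.5, -0.7]
width: 0.0621
finger_force: 0.0
```

View pics/w8c.png

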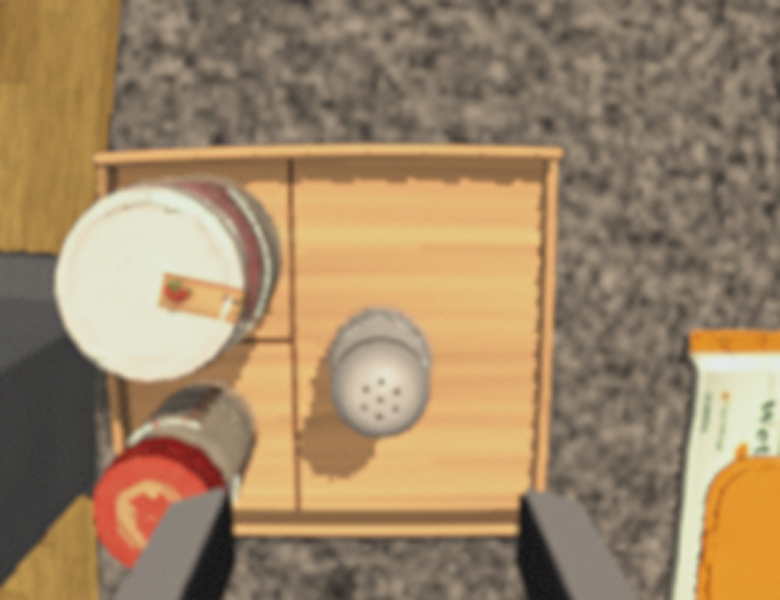

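View pics/s8c.png

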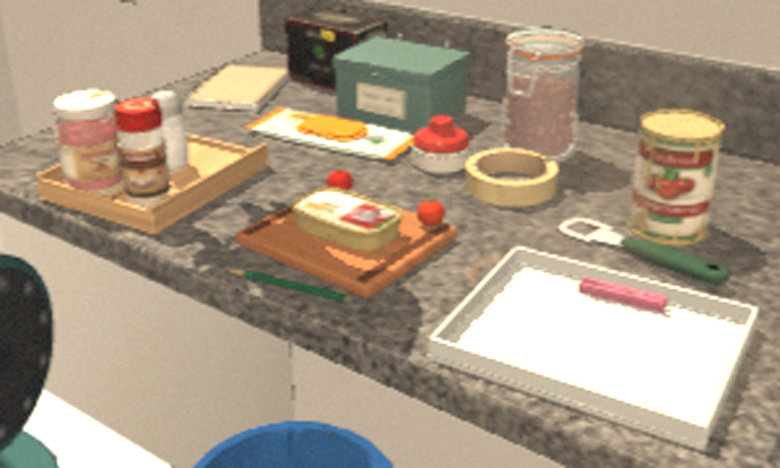

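All three are upright in the stand with the arm clear, the tin is on the board, and the tomatoes and pegs are unmoved. Handing in.

```bash
python3 -c "
from bench import robot, probe_bus, snapshot
print(robot.close_job())"
```

```text
the job is handed in; nothing more can be done
None
```

The job is done and handed in at about 58 s: the tin lies flat in the middle of the board, the two jars are back in their bays and the shaker stands where the tin lay, all upright; by mistake I viewed 15 pictures, one over the limit of 14.

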